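# Pack the hardening pan with hammer heads and charcoal

## Task

Lay every forged hammer head from the wooden block flat in its own cradle in the steel hardening pan, fully down. Once they all lie there, tip the tray of charcoal over them so that every lump ends up inside the pan, and set the emptied tray down upright on the bench, clear of the pan. Leave the other things on the bench where they are.

Things in the scene. Friction and masses are not known exactly. Their poses are not given: they have to be found in the camera images.
- block: Fixed wooden block on the bench, 200 x 70 x 55 mm, on the robot's left or right. Origin: centre of its underside; x along its length, z up. In its top are three square sockets, 27 mm wide and 45 mm deep, in a row along x at -60, 0 and +60 mm; each may hold one hammer head standing on end.
- pan: Fixed open pan of 5 mm dark steel: inside 106 mm (own x) by 200 mm (own y), rim 45 mm above the bench. Origin: centre of its underside; z up. Three cradles on its floor each take one head lying along x between the end walls. Each has 4 cheeks (5 thick, 20 tall, pairs 31 mm apart) reaching 25 mm in from the end walls: fingers fit beside the head's middle 56 mm, not beside its ends.
- cradle0 (a point): Cradle at the pan's y = -66 mm: the point where the centre of a fully seated head lies (17 mm above the bench, midway between end walls and cheeks).
- cradle1 (a point): Cradle at the pan's y = 0 mm: the point where the centre of a fully seated head lies (17 mm above the bench, midway between end walls and cheeks).
- cradle2 (a point): Cradle at the pan's y = 66 mm: the point where the centre of a fully seated head lies (17 mm above the bench, midway between end walls and cheeks).
- head0: Hammer head: plain square steel bar 24 x 24 x 96 mm, about 0.43 kg, dark eye slot through its middle, both ends alike. Origin: its centre; own z along its length. Standing in the block it projects 51 mm above the block's top (top end 106 mm above the bench). May be absent.
- head1: Hammer head: plain square steel bar 24 x 24 x 96 mm, about 0.43 kg, dark eye slot through its middle, both ends alike. Origin: its centre; own z along its length. Standing in the block it projects 51 mm above the block's top (top end 106 mm above the bench). May be absent.
- head2: Hammer head: plain square steel bar 24 x 24 x 96 mm, about 0.43 kg, dark eye slot through its middle, both ends alike. Origin: its centre; own z along its length. Standing in the block it projects 51 mm above the block's top (top end 106 mm above the bench). May be absent.
- tray: Loose sheet-metal tray, 150 mm (own x) by 90 mm (own y), floor 3 mm thick; walls 30 mm high at both sides and the back (+x), open at the front (-x). About 0.3 kg empty. Origin: centre of its underside; z up. A fixed carrying handle rises on uprights at its sides (x = 0, y = +-43 mm) to a bar over the middle. Lumps slide off when it is tipped front down by 30 to 45 degrees.
- tray_bar (a point): Middle of the tray's handle bar, 108 mm above the tray's underside. The bar is wooden, 16 x 16 mm in section, runs along the tray's y, 82 mm clear between uprights.
- coal0: Lump of cut black charcoal, a block about 24 mm each way (23 to 26), 12 g, lying on the tray's floor. Origin: its centre. May be absent.
- coal1: Lump of cut black charcoal, a block about 24 mm each way (23 to 26), 12 g, lying on the tray's floor. Origin: its centre. May be absent.
- coal2: Lump of cut black charcoal, a block about 24 mm each way (23 to 26), 12 g, lying on the tray's floor. Origin: its centre. May be absent.
- coal3: Lump of cut black charcoal, a block about 24 mm each way (23 to 26), 12 g, lying on the tray's floor. Origin: its centre. May be absent.
- coal4: Lump of cut black charcoal, a block about 24 mm each way (23 to 26), 12 g, lying on the tray's floor. Origin: its centre. May be absent.
- coal5: Lump of cut black charcoal, a block about 24 mm each way (23 to 26), 12 g, lying on the tray's floor. Origin: its centre. May be absent.
- hammer: Bystander: smith's hand hammer lying at the far side of the bench. To be left where it is.
- brush: Bystander: brush lying at the far side of the bench. To be left where it is.
- flux: Bystander: jar 56 mm across, 70 mm tall, beyond the pan. To be left where it is.
- cup: Bystander: mug, 76 mm across, 85 mm tall, beyond the pan. To be left where it is.
- wedge: Bystander: flat steel block 50 x 35 x 20 mm, near the robot on its left. To be left where it is.
- whetstone: Bystander: stone slab 160 x 60 x 30 mm, near the robot on its right. To be left where it is.

How it is judged:
By the outcome, as a careful person would: the job done as asked, in the order asked, and still so for the second after the job is handed in, with the robot touching nothing.
Of head0, head1, head2 only 2 to 3 are there at a start; the rules pass over those that are not, and their reading is None.
Of coal0, coal1, coal2, coal3, coal4, coal5 only 4 to 6 are there at a start; the rules pass over those that are not, and their reading is None.
At some moment in a run one of head0, head1, head2, tray may be knocked a few centimetres aside while the robot is not near it.
It also fails if it takes over 210 s, if anything falls off the work surface, if the arm or the gripper's body presses on something with over 40 N, if the wrist force passes 120 N, or if a joint passes its speed limit or range.

## Robot

A 6-joint arm with a two-finger parallel gripper is mounted at the origin on the work surface. World frame = base frame: x ahead of the robot, y to its left, z up, the work surface at z = 0. Lengths are in m, angles in rad, forces in N, time in s.
With the tool pointing down it reaches from about 0.4 to 0.825 m from the base axis. Payload 7 kg.
Tool frame: the origin (TCP) lies at the very end of the fingers, on their centre line; the grasp point (between the pads) lies 19 mm behind it; z points along the fingers, y is the direction in which the jaws open and shut (so a half turn about z gives the same grasp; the last joint's range is limited). The gripper opens to 88 mm and grips with 3 to 60 N. Pads are 19 mm wide; open, the fingers measure 130 mm over their backs; the gripper's body (78 mm by 193 mm) begins 47 mm behind the grasp point.
Start: joints at [1.441, 0.359, 0.012, 0, -1.224, -0.288], TCP at [0.274, 0.617, 0.227] pointing down, gripper open.
Joint ranges: [-3.07, 3.07], [-1.43, 2.12], [-1.02, 1.25], [-3.03, 1.67], [-3.05, -0], [-3.03, 3.03]. Speed limits (rad/s): [2.39, 2.39, 3.01, 3.14, 3.14, 3.14].

## Interface

Orientations are given as [roll, pitch, yaw] about the fixed x, y, z axes, in that order (R = Rz(yaw) Ry(pitch) Rx(roll)).
In Python, from station import arm gives the robot as it stands.
- The arm moves only by the shell command python3 -m inch 'ROWS' [FORCE]. ROWS is text: rows parted by semicolons, each of 7 numbers parted by spaces: the closure, from 0 (fully open) to 1 (shut), then the shift along the tool's x, y, z each as a share of 300 mm, from -1 to 1, then the turn, a rotation vector about the tool's x, y, z each as a share of 60 degrees, from -1 to 1. In form: grip tx ty tz rx ry rz; .... A call has 1 to 12 rows; each row is the pose to reach, as a shift and turn from the pose commanded when the call began, along the tool's axes at that moment; what a row does not reach only later rows make up. A row lasts 1/10 s, in which the tool goes at most 50 mm and 8.59 degrees, less where a joint would pass 70% of its speed; a pose out of reach is approached as far as the arm can. A call with a number of a shift or a turn outside -1 to 1 is refused whole. A call with a gripper value outside its range is refused whole. The fingers move at their own pace and stop on an object; FORCE is the grip in N (left out, the last holds). Time passes only in rows, so rows that repeat a pose let the fingers close. It gives the time, the measured TCP pose, the force and the opening at its end, in the units of the state.
- arm.get_state(): the state, without advancing time (a new reading comes with each control period).
- arm.grab_frame(name): name is "scene" or "top" or "wrist"; returns a dict with "img" (384x512x3 uint8, red, green, blue), "range_z" (384x512 float32, m along the optical axis (not along the pixel's ray), 0 where there is no reading), "fx", "fy", "cx", "cy" (pixels), "dist" ([k1, k2, p1, p2, k3] as OpenCV has them; the pictures are not rectified), "extrinsics" (4x4, takes a point from world to camera coordinates); the wrist camera has in their place "tool_from_camera" (4x4, takes a point from camera to tool coordinates, whose origin is the TCP and whose axes are the flange's). Camera axes: x right, y up, looking along -z (the intrinsics and any distortion apply to the point x, -y, -z); pixel columns grow to the right and rows downward; lengths in m; the calibration is good to about 2 mm. A picture is of the moment at which its call begins: read the wrist's pose just before it.
- arm.job_done(): hands the job in, once; it reports no verdict.
The state is a dict: "t": time; "q": joint angles; "qd": joint speeds; "joint_efforts": joint torques, N m; "eef_pos": TCP position; "ee_rot": TCP orientation; "force": force on the tool from outside, world axes, zero at the start; "moment": the same for the moment, N m; "width": finger opening in m.
Only numpy, scipy, OpenCV 4.12 (cv2) and the standard library are available. Lean on these libraries where they do the work, as an engineer would, in place of code of your own. Each camera call takes 0.05 s, during which the arm holds its last target.

## Working session

There is one attempt and no reset: what is moved stays moved. The work goes in short steps, Python scripts to look and compute and a shell command to move; the robot and the scene stay as the last step left them, time stands still between calls to the robot, and variables do not carry over. Pictures are saved under pics/ and viewed, and the job is handed in when it is done.

```bash
ls; mkdir -p pics; cat > h.py <<'E'
import numpy as np, cv2
from scipy.spatial.transform import Rotation as Ro
from station import arm
def snap(name,fn):
    s=arm.get_state(); f=arm.grab_frame(name)
    cv2.imwrite('pics/'+fn+'.png',cv2.cvtColor(f['img'],cv2.COLOR_RGB2BGR))
    R=toolR(s); T=np.eye(4);T[:3,:3]=R;T[:3,3]=s['eef_pos']
    if name=='wrist': f['c2w']=T@np.array(f['tool_from_camera'])
    else: f['c2w']=np.linalg.inv(np.array(f['extrinsics']))
    np.save('pics/'+fn+'.npy',{k:f[k] for k in f},allow_pickle=True)
    return f
def toolR(s): return Ro.from_euler('xyz',s['ee_rot']).as_matrix()
def load(fn): return np.load('pics/'+fn+'.npy',allow_pickle=True).item()
def cloud(f):
    z=f['range_z'];h,w=z.shape
    K=np.array([[f['fx'],0,f['cx']],[0,f['fy'],f['cy']],[0,0,1.]])
    u,v=np.meshgrid(np.arange(w),np.arange(h))
    p=cv2.undistortPoints(np.stack([u,v],-1).reshape(-1,1,2).astype(float),K,np.array(f['dist'],float)).reshape(h,w,2)
    P=np.stack([p[...,0]*z,-p[...,1]*z,-z],-1)
    W=P@f['c2w'][:3,:3].T+f['c2w'][:3,3]; W[z==0]=np.nan
    return W
def pix(f,u,v,zw):
    "pixel -> world at plane z=zw"
    K=np.array([[f['fx'],0,f['cx']],[0,f['fy'],f['cy']],[0,0,1.]])
    p=cv2.undistortPoints(np.array([[[u,v]]],float),K,np.array(f['dist'],float))[0,0]
    d=f['c2w'][:3,:3]@np.array([p[0],-p[1],-1]);o=f['c2w'][:3,3]
    return o+d*(zw-o[2])/d[2]
def st():
    s=arm.get_state();print('t',round(s['t'],2),'p',np.round(s['eef_pos'],4),'r',np.round(s['ee_rot'],4),'F',np.round(s['force'],1),'w',round(s['width'],4),'q',np.round(s['q'],3));return s
def plan(target,rpy=None):
    s=st();R=toolR(s)
    d=R.T@(np.array(target)-np.array(s['eef_pos']))/0.3
    print('shift',np.round(d,4))
    if rpy is not None:
        r=Ro.from_matrix(R.T@Ro.from_euler('xyz',rpy).as_matrix()).as_rotvec()/np.deg2rad(60)
        print('turn',np.round(r,4))
E
python3 - <<'E'
from h import *
st()
for n in('scene','top','wrist'): 
    f=snap(n,n+'0'); print(n,f['c2w'].round(3))
E
```

```text
pics
t 0.0 p [0.2737 0.6165 0.2256] r [ 3.140e+00 -2.000e-04 -4.179e-01] F [-0.5  1.3  0.7] w 0.0881 q [ 1.441  0.359  0.011 -0.    -1.224 -0.288]
scene [[ 0.885 -0.377  0.274  0.808]
 [ 0.467  0.722 -0.511 -0.447]
 [-0.005  0.58   0.815  0.783]
 [ 0.     0.     0.     1.   ]]
top [[ 0.023  0.999 -0.043  0.503]
 [-1.     0.024  0.019  0.015]
 [ 0.02   0.043  0.999  1.159]
 [ 0.     0.     0.     1.   ]]
wrist [[-0.405  0.875  0.266  0.347]
 [-0.914 -0.388 -0.116  0.585]
 [ 0.002 -0.29   0.957  0.385]
 [ 0.     0.     0.     1.   ]]
```

View pics/top0.png

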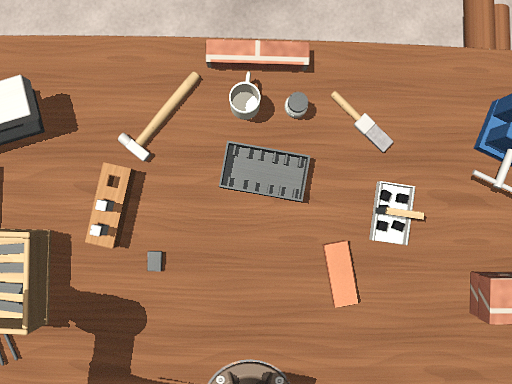

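View pics/scene0.png

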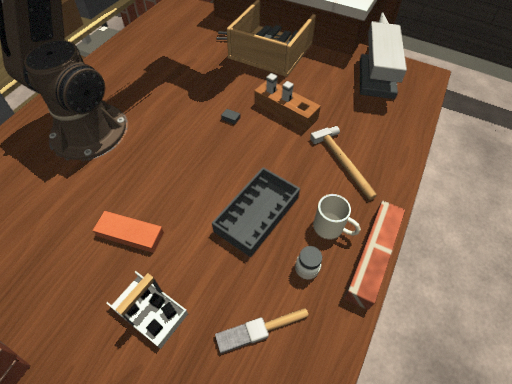

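View pics/wrist0.png

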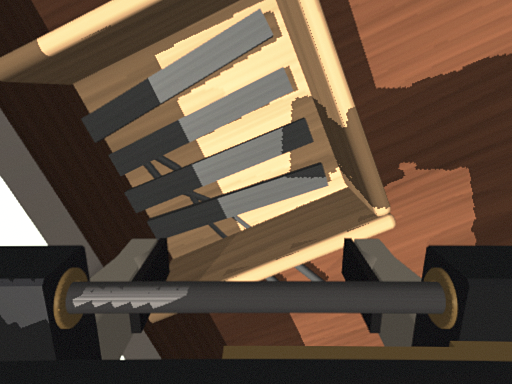

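Top view: the block at (108,205) holds heads at (103,206) and (97,230), and its upper socket is empty. The pan is at (265,172). The tray is at (393,212) with its open front apparently toward the bottom, the whetstone at (341,273) and the wedge at (155,261). I'll enlarge and measure.

```bash
python3 - <<'E'
from h import *
f=load('top0');print(f['fx'],f['cx'],f['cy'],f['dist']);W=cloud(f)
im=cv2.imread('pics/top0.png')
a=cv2.resize(im[155:255,75:145],None,fx=5,fy=5,interpolation=cv2.INTER_CUBIC)
b=cv2.resize(im[175:250,365:430],None,fx=6,fy=6,interpolation=cv2.INTER_CUBIC)
c=cv2.resize(im[135:208,215:315],None,fx=7,fy=7,interpolation=cv2.INTER_CUBIC)
cv2.imwrite('pics/ca.png',a);cv2.imwrite('pics/cb.png',b);cv2.imwrite('pics/cc.png',c)
def reg(n,u0,u1,v0,v1,z0,z1):
    P=W[v0:v1,u0:u1].reshape(-1,3);P=P[np.isfinite(P[:,0])];P=P[(P[:,2]>z0)&(P[:,2]<z1)]
    r=cv2.minAreaRect((P[:,:2]*1000).astype(np.float32))
    print(n,len(P),'c',np.round(r[0],1),'s',np.round(r[1],1),'ang',round(r[2],1),'mz',P[:,2].mean().round(4),'mean',P.mean(0).round(4))
reg('table',180,215,200,300,-.05,.05)
reg('block',75,140,155,255,.045,.065)
reg('headA',75,140,195,216,.085,.13)
reg('headB',75,140,217,245,.085,.13)
reg('panrim',210,318,135,210,.037,.055)
reg('tray',360,420,170,250,.02,.04)
reg('trayall',360,420,170,250,-.0,.04)
reg('bar',360,440,190,230,.09,.13)
reg('whet',315,365,235,310,.02,.04)
reg('crate',0,60,230,340,.05,.3)
reg('wedge',140,170,245,275,.01,.03)
reg('cup',225,265,70,125,.07,.1)
reg('flux',280,315,85,120,.05,.1)
E
```

```text
452.6872538672502 255.40207570240827 190.49956418276253 [-0.08086734  0.          0.          0.          0.        ]
table 3487 c [399.1 138.8] s [253.4  87.9] ang 1.5 mz -0.0001 mean [ 3.995e-01  1.387e-01 -1.000e-04]
block 1958 c [507.8 354.6] s [ 73.7 199.3] ang 79.0 mz 0.0544 mean [0.51   0.3513 0.0544]
headA 128 c [505.9 355.2] s [25.7 24.5] ang 79.1 mz 0.1028 mean [0.5057 0.3528 0.1028]
headB 126 c [447.5 366.2] s [27.3 23.6] ang 79.0 mz 0.1034 mean [0.448  0.3642 0.1034]
panrim 589 c [601.4 -27. ] s [210.6 116.7] ang 81.1 mz 0.0448 mean [ 0.6029 -0.028   0.0448]
tray 742 c [ 505.2 -354.9] s [ 92.9 148.7] ang 82.8 mz 0.0276 mean [ 0.5113 -0.3533  0.0276]
trayall 3500 c [ 513.  -355.5] s [205.6 158.5] ang 0.9 mz 0.0088 mean [ 0.5108 -0.3535  0.0088]
bar 291 c [ 503.8 -355.2] s [91.7 16.2] ang 82.6 mz 0.1152 mean [ 0.504  -0.3523  0.1152]
whet 1532 c [ 348.1 -224.2] s [159.8  61.6] ang 11.2 mz 0.0302 mean [ 0.348  -0.2237  0.0302]
crate 2307 c [321.4 560.9] s [102.  241.3] ang 87.7 mz 0.0968 mean [0.3181 0.5288 0.0968]
wedge 264 c [370.5 243.2] s [47.7 32.3] ang 0.5 mz 0.0194 mean [0.3709 0.2433 0.0194]
cup 250 c [777.9  23.6] s [76.5 84.7] ang 43.5 mz 0.0813 mean [0.7782 0.0257 0.0813]
flux 345 c [ 771.4 -104.2] s [48.7 49. ] ang 19.9 mz 0.0698 mean [ 0.7703 -0.1036  0.0698]
```

View pics/ca.png

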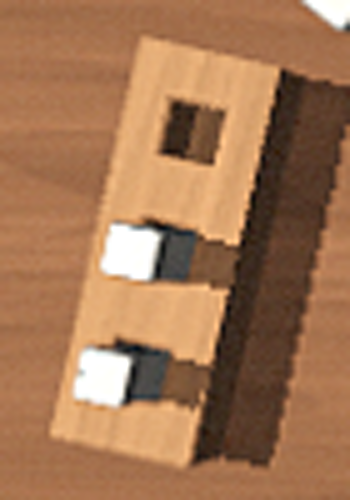

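View pics/cb.png

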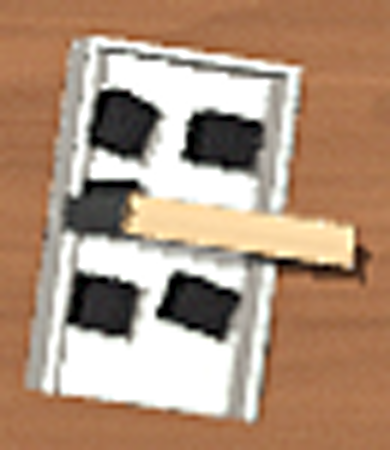

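View pics/cc.png

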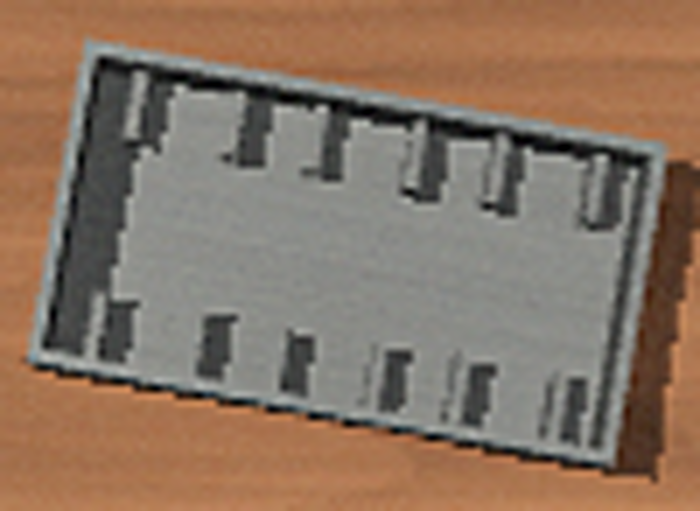

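```bash
cat >> h.py <<'E'
import json,os
def log():
    s=arm.get_state()
    open('log.jsonl','a').write(json.dumps([list(map(float,s['q'])),list(map(float,s['eef_pos'])),list(map(float,s['ee_rot']))])+'\n')
E
L='from h import *;log()'
python3 -c "$L"
python3 -m inch '0 .2 .2 -.3 0 0 0;0 .3 .3 -.4 0 0 0;0 .4 .4 -.5 0 0 0;0 .55 .55 -.58 0 0 0;0 .7 .7 -.58 0 0 0;0 .8 .8 -.58 0 0 0;0 .94 .92 -.58 0 0 0;0 .94 .92 -.58 0 0 0;0 .94 .92 -.58 0 0 0;0 .94 .92 -.58 0 0 0;0 .94 .92 -.58 0 0 0'
python3 -c "$L;st()"
python3 -m inch '0 0 0 0 0 .15 0;0 0 0 0 0 .3 0;0 0 0 0 0 .45 0;0 0 0 0 0 .6 0;0 0 0 0 0 .6 0;0 0 0 0 0 .6 0'
python3 -c "$L;st()"
python3 -m inch '0 0 0 0 .15 0 0;0 0 0 0 .3 0 0;0 0 0 0 .45 0 0;0 0 0 0 .6 0 0;0 0 0 0 .6 0 0;0 0 0 0 .6 0 0'
python3 -c "$L;st()"
```

```text
t: 1.25
eef_pos: [0.4199, 0.2492, 0.4008]
ee_rot: [-3.141, 0.0, -0.42]
force: [0.4, 1.0, 0.1]
width: 0.088
t 1.25 p [0.4199 0.2492 0.4008] r [-3.1407e+00  1.0000e-04 -4.2030e-01] F [0.4 1.  0.1] w 0.088 q [ 0.939 -0.024 -0.07  -0.    -1.524  0.211]
t: 1.85
eef_pos: [0.4184, 0.2514, 0.3994]
ee_rot: [3.138, -0.628, -0.412]
force: [-0.1, -1.3, 0.7]
width: 0.0876
t 1.85 p [0.4184 0.2514 0.3994] r [ 3.1383 -0.6283 -0.4117] F [-0.1 -1.3  0.7] w 0.0876 q [ 1.406 -0.161 -0.581  0.619 -1.374 -0.442]
t: 2.45
eef_pos: [0.4206, 0.2477, 0.4019]
ee_rot: [-2.509, -0.627, -0.425]
force: [0.7, -0.5, 0.8]
width: 0.0875
t 2.45 p [0.4206 0.2477 0.4019] r [-2.5086 -0.6274 -0.4245] F [ 0.7 -0.5  0.8] w 0.0875 q [ 1.171 -0.548 -1.009  0.981 -0.627 -0.496]
```

```bash
cat > kin.py <<'E'
import numpy as np, json
from scipy.spatial.transform import Rotation as Ro
from scipy.optimize import least_squares
def fk(q,p,s4,s6):
    a1,d1,L2x,L2z,L3x,L3z,Lt,c,ox,oz=p
    Ry=lambda a:Ro.from_euler('y',a).as_matrix(); Rx=lambda a:Ro.from_euler('x',a).as_matrix()
    B=Ro.from_euler('z',q[0]).as_matrix()
    R=B; x=R@[a1,0,d1]
    R=R@Ry(q[1]); x=x+R@[L2x,0,L2z]
    R=R@Ry(-q[2]+c); x=x+R@[L3x,0,L3z]
    R=R@Rx(s4*q[3])@Ry(-q[4]-c); x=x+R@[ox,0,oz]
    R=R@Rx(s6*q[5]); x=x+R@[Lt,0,0]
    # tool z = R x-axis ; 
    M=np.array([[0,0,1],[-1,0,0],[0,-1,0.]]) # columns tool x,y,z in R frame (tool x=-y, y=-z?, z=x)
    return x,R@M
def data(): return [json.loads(l) for l in open('log.jsonl')]
def res(p,s4,s6,D):
    o=[]
    for q,x,r in D:
        X,R=fk(q,p,s4,s6); o+=list((X-x)); o+=list(Ro.from_matrix(R.T@Ro.from_euler('xyz',r).as_matrix()).as_rotvec()*.3)
    o+=list(0.001*(np.array(p)-P0))
    return np.array(o)
P0=np.array([0.05,.35,0,.35,.35,0,.25,0,0,0])
if __name__=='__main__':
    D=data();best=None
    for s4 in(1,-1):
        for s6 in(1,-1):
            for c in(0,1.57,-1.57):
                p0=P0.copy();p0[7]=c
                r=least_squares(res,p0,args=(s4,s6,D)); print(s4,s6,c,r.cost,r.x.round(3))
                if best is None or r.cost<best[0]: best=(r.cost,r.x,s4,s6)
    print(best);r=res(best[1],best[2],best[3],D)[:-10].reshape(-1,6);print(r.round(4))
    json.dump([list(best[1]),best[2],best[3]],open('kin.json','w'))
E
python3 kin.py
```

```text
1 1 0 0.10046731532702245 [-0.055  0.132 -0.034  0.433 -0.389  0.106  0.326  2.208  0.075  0.216]
1 1 1.57 0.100467315375863 [-0.055  0.132 -0.034  0.433 -0.389  0.106  0.325  2.208  0.076  0.216]
1 1 -1.57 0.10047318366080737 [-0.055  0.132 -0.034  0.433 -0.389  0.106  0.325 -4.076  0.076  0.216]
1 -1 0 0.04044996058864631 [ 0.051  0.298  0.11   0.643 -0.34  -0.039  0.403  3.161  0.154 -0.04 ]
1 -1 1.57 0.04044996058989099 [ 0.051  0.298  0.11   0.643 -0.34  -0.039  0.403  3.161  0.154 -0.04 ]
1 -1 -1.57 0.040449835400103246 [ 0.051  0.298  0.11   0.643 -0.34  -0.039  0.403 -3.122  0.154 -0.04 ]
-1 1 0 0.1004650427197112 [-0.055  0.132 -0.034  0.433  0.389 -0.106  0.325 -0.934  0.076  0.216]
-1 1 1.57 0.10046504272250856 [-0.055  0.132 -0.034  0.433  0.389 -0.106  0.325 -0.934  0.076  0.216]
-1 1 -1.57 0.10046504276629284 [-0.055  0.132 -0.034  0.433  0.389 -0.106  0.326 -0.934  0.075  0.216]
-1 -1 0 0.04044472535391355 [ 0.051  0.298  0.11   0.643  0.34   0.039  0.403  0.02   0.154 -0.04 ]
-1 -1 1.57 0.04044472535458544 [ 0.051  0.298  0.11   0.643  0.34   0.039  0.404  0.02   0.154 -0.04 ]
-1 -1 -1.57 0.04044472535381996 [ 0.051  0.298  0.11   0.643  0.34   0.039  0.404  0.02   0.154 -0.04 ]
(np.float64(0.04044472535381996), array([ 0.05063516,  0.29761258,  0.11023128,  0.64319202,  0.33982161,
        0.03925673,  0.40355876,  0.01992202,  0.15354531, -0.03991634]), -1, -1)
[[-1.872e-01  4.830e-02 -7.500e-03 -0.000e+00 -0.000e+00 -0.000e+00]
 [-1.556e-01  1.122e-01  2.100e-03  0.000e+00 -0.000e+00 -0.000e+00]
 [-5.890e-02 -4.550e-02 -1.000e-04 -7.000e-04  1.100e-03  3.400e-03]
 [ 1.290e-02  2.950e-02  5.500e-03 -4.000e-04  4.800e-03  2.900e-03]]
```

```bash
sed -i 's/c,ox,oz=p/c,ox,oz,y1,y3,oy=p/; s/\[a1,0,d1\]/[a1,y1,d1]/; s/\[L3x,0,L3z\]/[L3x,y3,L3z]/; s/\[ox,0,oz\]/[ox,oy,oz]/; s/,\.25,0,0,0\])/,.25,0,0,0,-.19,0,0])/; s/\[:-10\]/[:-13]/' kin.py; python3 kin.py | tail -6
```

```text
6.40198498e-02,  2.06994644e-06, -9.50036992e-02,  9.49963138e-02,
       -1.91792293e-01]), -1, -1)
[[-0. -0.  0. -0. -0. -0.]
 [ 0.  0. -0.  0. -0. -0.]
 [ 0.  0. -0. -0.  0.  0.]
 [ 0. -0.  0. -0.  0.  0.]]
```

```bash
cat >> kin.py <<'E'
LO=np.array([-3.07,-1.43,-1.02,-3.03,-3.05,-3.03]);HI=np.array([3.07,2.12,1.25,1.67,-0.0,3.03])
def ik(pos,R,n=40,seed=None,rng=np.random.default_rng(0)):
    p,s4,s6=json.load(open('kin.json'))
    def e(q):
        X,M=fk(q,p,s4,s6); return np.r_[X-pos,Ro.from_matrix(M.T@R).as_rotvec()*.3]
    sols=[]
    for i in range(n):
        q0=seed if (i==0 and seed is not None) else rng.uniform(LO,HI)
        r=least_squares(e,np.clip(q0,LO+1e-3,HI-1e-3),bounds=(LO,HI))
        if np.linalg.norm(r.fun)<2e-3 and not any(np.linalg.norm(r.x-t)<.05 for t in sols): sols.append(r.x)
    return sols
E
python3 - <<'E'
from kin import *
print(np.round(json.load(open('kin.json'))[0],3))
A=np.array([.507,.355]);B=np.array([.448,.366])
for nm,h in(('A',A),('B',B)):
  for psi,sg in((79,1),(-101,-1),(-101,1),(79,-1)):
   for tilt in(90,75,60):
    R=Ro.from_euler('xyz',[np.pi,0,np.deg2rad(psi)]).as_matrix()@Ro.from_euler('y',sg*np.deg2rad(tilt)).as_matrix()
    for back in(0,):
        tcp=np.r_[h,.075]+R[:,2]*(.015)
        print(nm,psi,sg,tilt,R[:,2].round(2),[s.round(2).tolist() for s in ik(tcp,R)])
E
```

```text
[ 0.     0.199  0.     0.602  0.464  0.     0.314  0.     0.064  0.
 -0.095  0.095 -0.192]
A 79 1 90 [ 0.19  0.98 -0.  ] [[-0.06, 0.9, -0.35, -1.7, -1.53, -1.89]]
A 79 1 75 [ 0.18  0.95 -0.26] [[0.01, 0.68, -0.38, -1.61, -1.25, -2.11]]
A 79 1 60 [ 0.17  0.85 -0.5 ] [[0.16, 0.49, -0.35, -1.44, -0.96, -2.43]]
A -101 -1 90 [ 0.19  0.98 -0.  ] [[-0.06, 0.9, -0.35, -1.7, -1.53, 1.25]]
A -101 -1 75 [ 0.18  0.95 -0.26] [[0.01, 0.68, -0.38, -1.61, -1.25, 1.04]]
A -101 -1 60 [ 0.17  0.85 -0.5 ] [[0.16, 0.49, -0.35, -1.44, -0.96, 0.71]]
A -101 1 90 [-0.19 -0.98 -0.  ] [[1.09, 1.22, 0.3, 0.36, -2.18, -1.36]]
A -101 1 75 [-0.18 -0.95 -0.26] [[1.09, 1.09, 0.25, 0.31, -2.01, -1.36]]
A -101 1 60 [-0.17 -0.85 -0.5 ] [[1.08, 0.95, 0.16, 0.27, -1.8, -1.35]]
A 79 -1 90 [-0.19 -0.98 -0.  ] [[1.09, 1.22, 0.3, 0.36, -2.18, 1.78]]
A 79 -1 75 [-0.18 -0.95 -0.26] [[1.09, 1.09, 0.25, 0.31, -2.01, 1.78]]
A 79 -1 60 [-0.17 -0.85 -0.5 ] [[1.08, 0.95, 0.16, 0.27, -1.8, 1.79]]
B 79 1 90 [ 0.19  0.98 -0.  ] [[-0.05, 0.91, -0.47, -1.71, -1.54, -1.76]]
B 79 1 75 [ 0.18  0.95 -0.26] [[0.01, 0.67, -0.49, -1.66, -1.25, -1.99]]
B 79 1 60 [ 0.17  0.85 -0.5 ] [[0.18, 0.45, -0.47, -1.5, -0.94, -2.35]]
B -101 -1 90 [ 0.19  0.98 -0.  ] [[-0.05, 0.91, -0.47, -1.71, -1.54, 1.38]]
B -101 -1 75 [ 0.18  0.95 -0.26] [[0.01, 0.67, -0.49, -1.66, -1.25, 1.15]]
B -101 -1 60 [ 0.17  0.85 -0.5 ] [[0.18, 0.45, -0.47, -1.5, -0.94, 0.79]]
B -101 1 90 [-0.19 -0.98 -0.  ] [[1.16, 1.19, 0.24, 0.27, -2.17, -1.42]]
B -101 1 75 [-0.18 -0.95 -0.26] [[1.16, 1.06, 0.19, 0.23, -1.99, -1.42]]
B -101 1 60 [-0.17 -0.85 -0.5 ] [[1.15, 0.91, 0.1, 0.2, -1.79, -1.41]]
B 79 -1 90 [-0.19 -0.98 -0.  ] [[1.16, 1.19, 0.24, 0.27, -2.17, 1.73]]
B 79 -1 75 [-0.18 -0.95 -0.26] [[1.16, 1.06, 0.19, 0.23, -1.99, 1.73]]
B 79 -1 60 [-0.17 -0.85 -0.5 ] [[1.15, 0.91, 0.1, 0.2, -1.79, 1.73]]
```

```bash
cat >> kin.py <<'E'
def pts(q):
    p,s4,s6=json.load(open('kin.json'));a1,d1,L2x,L2z,L3x,L3z,Lt,c,ox,oz,y1,y3,oy=p
    Ry=lambda a:Ro.from_euler('y',a).as_matrix(); Rx=lambda a:Ro.from_euler('x',a).as_matrix()
    R=Ro.from_euler('z',q[0]).as_matrix(); x=R@[a1,y1,d1];o=[x]
    R=R@Ry(q[1]); x=x+R@[L2x,0,L2z];o.append(x)
    R=R@Ry(-q[2]+c); x=x+R@[L3x,0,L3z];o.append(x)
    R=R@Rx(s4*q[3]); 
    R=R@Ry(-q[4]-c);o.append(x+R@[0,oy,0]); o.append(x+R@[ox,oy,oz]); return o
E
cat > g.py <<'E'
from kin import *
def Rt(psi,tau): return Ro.from_euler('xyz',[np.pi,0,np.deg2rad(psi)]).as_matrix()@Ro.from_euler('y',np.deg2rad(tau)).as_matrix()
if __name__=='__main__':
  A=np.array([.507,.355,.072]);s=.014
  pc=np.array([.6014,-.027,.017])
  for psi,sg in((79,1),(-101,-1),(-101,1),(79,-1)):
    tau=sg*70
    R=Rt(psi,tau);tcp=A+R[:,2]*.007
    for q in ik(tcp,R): print('GRASP',psi,tau,q.round(2),'| el',*[x.round(3) for x in pts(q)[1:]])
    for psi2 in(171.1,-8.9):
        R=Rt(psi2,tau-sg*90);hx=Rt(psi2,0)[:,0]*sg
        tcp=pc+hx*s+R[:,2]*.007
        for q in ik(tcp,R): print('  PLACE',psi2,tau-sg*90,q.round(2),'| el',*[x.round(3) for x in pts(q)[2:]])
E
python3 g.py
```

```text
GRASP 79 70 [ 0.03  0.61 -0.38 -1.56 -1.16 -2.2 ] | el [ 0.348 -0.083  0.691] [ 0.604 -0.074  0.305] [ 0.444 -0.082  0.199] [ 0.455 -0.023  0.177]
  PLACE -8.9 -20 [ 0.19  0.66 -0.01 -0.12 -1.23  1.28] | el [0.737 0.048 0.384] [ 0.759 -0.142  0.366] [ 0.737 -0.139  0.306]
GRASP -101 -70 [ 0.03  0.61 -0.38 -1.56 -1.16  0.94] | el [ 0.348 -0.083  0.691] [ 0.604 -0.074  0.305] [ 0.444 -0.082  0.199] [ 0.455 -0.023  0.177]
  PLACE 171.1 20 [ 0.19  0.66 -0.01 -0.12 -1.23 -1.86] | el [0.737 0.048 0.384] [ 0.759 -0.142  0.366] [ 0.737 -0.139  0.306]
GRASP -101 70 [ 1.09  1.06  0.25  0.3  -1.95 -1.35] | el [0.327 0.419 0.496] [0.476 0.703 0.16 ] [0.658 0.653 0.199] [0.646 0.594 0.177]
  PLACE -8.9 -20 [ 0.19  0.66 -0.01 -0.12 -1.23  1.28] | el [0.737 0.048 0.384] [ 0.759 -0.142  0.366] [ 0.737 -0.139  0.306]
GRASP 79 -70 [ 1.09  1.06  0.25  0.3  -1.95  1.79] | el [0.327 0.419 0.496] [0.476 0.703 0.16 ] [0.658 0.653 0.199] [0.646 0.594 0.177]
  PLACE 171.1 20 [ 0.19  0.66 -0.01 -0.12 -1.23 -1.86] | el [0.737 0.048 0.384] [ 0.759 -0.142  0.366] [ 0.737 -0.139  0.306]
```

```bash
python3 - <<'E'
from g import *
from h import plan,st
s=np.array(st()['q'])
p=np.array([.46,.2,.30])
q=None
for tau in range(0,-71,-10):
    R=Rt(-101,tau)
    for x in ik(p,R,n=25): print(tau,x.round(2))
plan(p,[np.pi,0,np.deg2rad(-101)])
E
```

```text
t 2.45 p [0.4206 0.2477 0.4019] r [-2.5086 -0.6274 -0.4245] F [ 0.7 -0.5  0.8] w 0.0875 q [ 1.171 -0.548 -1.009  0.981 -0.627 -0.496]
0 [ 0.8   0.03 -0.24  0.   -1.3  -0.99]
-10 [ 0.71 -0.03 -0.26 -0.12 -1.2  -0.87]
-20 [ 0.6  -0.07 -0.27 -0.27 -1.13 -0.7 ]
-30 [ 0.45 -0.09 -0.27 -0.47 -1.1  -0.49]
-40 [ 0.27 -0.07 -0.27 -0.69 -1.13 -0.24]
-50 [ 0.08 -0.03 -0.27 -0.91 -1.21  0.01]
-60 [-0.08  0.04 -0.29 -1.1  -1.32  0.24]
-70 [-0.22  0.13 -0.32 -1.25 -1.44  0.44]
t 2.45 p [0.4206 0.2477 0.4019] r [-2.5086 -0.6274 -0.4245] F [ 0.7 -0.5  0.8] w 0.0875 q [ 1.171 -0.548 -1.009  0.981 -0.627 -0.496]
shift [-0.0496  0.3003  0.2556]
turn [-0.8986 -0.1006  1.3802]
```

```bash
python3 -m inch '.5 -.05 .15 .13 -.15 -.02 .17;.5 -.05 .3 .25 -.3 -.03 .35;.5 -.05 .3 .25 -.45 -.05 .6;.5 -.05 .3 .25 -.6 -.07 .9;.5 -.05 .3 .25 -.65 -.07 1;.5 -.05 .3 .25 -.65 -.07 1;.5 -.05 .3 .25 -.65 -.07 1;.5 -.05 .3 .25 -.65 -.07 1;.5 -.05 .3 .25 -.65 -.07 1;.5 -.05 .3 .25 -.65 -.07 1'
python3 - <<'E'
from g import *
from h import plan
plan([.46,.2,.30],[np.pi,0,np.deg2rad(-101)])
E
```

```text
t: 3.45
eef_pos: [0.4588, 0.2033, 0.2999]
ee_rot: [-2.895, -0.084, -1.369]
force: [0.1, -0.3, -0.2]
width: 0.0439
t 3.45 p [0.4588 0.2033 0.2999] r [-2.8948 -0.0841 -1.3693] F [ 0.1 -0.3 -0.2] w 0.0439 q [ 0.991 -0.115 -0.509  0.265 -1.075 -0.894]
shift [ 0.0114 -0.0014  0.0011]
turn [-0.2483 -0.0325  0.3835]
```

```bash
python3 -c "
from h import *;log()"; python3 kin.py|tail -6
```

```text
-1.91795823e-01]), -1, -1)
[[-0. -0.  0. -0. -0. -0.]
 [ 0.  0. -0.  0. -0. -0.]
 [ 0.  0. -0. -0.  0.  0.]
 [ 0. -0.  0. -0.  0.  0.]
 [-0.  0.  0.  0.  0.  0.]]
```

```bash
python3 -m inch '.5 .01 0 0 -.12 -.02 .2;.5 .01 0 0 -.25 -.03 .38;.5 .01 0 0 -.25 -.03 .38;.5 .01 0 0 -.25 -.03 .38'
cat > tgt.py <<'E'
import sys
from g import *
from h import plan
a=list(map(float,sys.argv[1:6]))
R=Rt(a[3],a[4])
plan(a[:3],Ro.from_matrix(R).as_euler('xyz'))
E
python3 tgt.py .46 .2 .3 -101 -60;python3 tgt.py .46 .2 .3 -101 -70
```

```text
t: 3.85
eef_pos: [0.4593, 0.199, 0.2998]
ee_rot: [3.14, -0.003, -1.762]
force: [0.6, 0.3, -0.2]
width: 0.0438
t 3.85 p [0.4593 0.199  0.2998] r [ 3.1396 -0.0032 -1.7616] F [ 0.6  0.3 -0.2] w 0.0438 q [ 0.802  0.028 -0.239  0.    -1.308 -0.993]
shift [-0.0036 -0.0018 -0.0006]
turn [ 0.0023 -1.003   0.    ]
t 3.85 p [0.4593 0.199  0.2998] r [ 3.1396 -0.0032 -1.7616] F [ 0.6  0.3 -0.2] w 0.0438 q [ 0.802  0.028 -0.239  0.    -1.308 -0.993]
shift [-0.0036 -0.0018 -0.0006]
turn [ 2.4000e-03 -1.1697e+00 -2.0000e-04]
```

```bash
python3 -m inch '.5 0 0 0 0 -.14 0;.5 0 0 0 0 -.28 0;.5 0 0 0 0 -.42 0;.5 0 0 0 0 -.56 0;.5 0 0 0 0 -.7 0;.5 0 0 0 0 -.84 0;.5 0 0 0 0 -1 0;.5 0 0 0 0 -1 0;.5 0 0 0 0 -1 0;.5 0 0 0 0 -1 0;.5 0 0 0 0 -1 0'
python3 tgt.py .487 .25 .11 -101 -70
python3 - <<'E'
from h import *
snap('wrist','w1');snap('scene','s1')
E
```

```text
t: 4.95
eef_pos: [0.4578, 0.2003, 0.301]
ee_rot: [-3.137, 1.042, -1.751]
force: [-0.4, 0.3, 0.3]
width: 0.0436
t 4.95 p [0.4578 0.2003 0.301 ] r [-3.1367  1.0423 -1.7512] F [-0.4  0.3  0.3] w 0.0436 q [-0.079  0.033 -0.29  -1.089 -1.32   0.235]
shift [ 0.4587 -0.0638  0.4771]
turn [ 0.0053 -0.1713  0.0051]
```

View pics/w1.png

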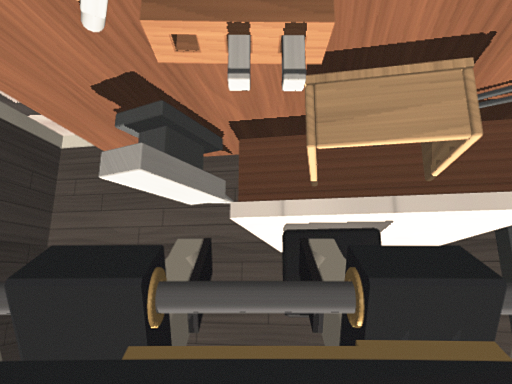

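View pics/s1.png

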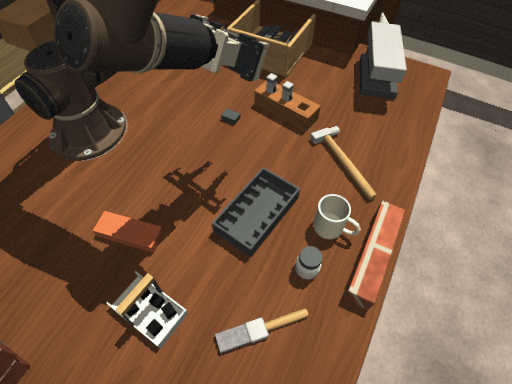

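```bash
python3 -m inch '.5 0 0 0 0 0 .14;.5 0 0 0 0 0 .28;.5 0 0 0 0 0 .42;.5 0 0 0 0 0 .56;.5 0 0 0 0 0 .7;.5 0 0 0 0 0 .84;.5 0 0 0 0 0 1;.5 0 0 0 0 0 1'
python3 -m inch '.5 0 0 0 0 0 .14;.5 0 0 0 0 0 .28;.5 0 0 0 0 0 .42;.5 0 0 0 0 0 .56;.5 0 0 0 0 0 .7;.5 0 0 0 0 0 .84;.5 0 0 0 0 0 1;.5 0 0 0 0 0 1'
python3 tgt.py .487 .25 .20 79 70
```

```text
t: 5.85
eef_pos: [0.458, 0.1999, 0.3006]
ee_rot: [2.162, 0.446, -3.047]
force: [0.8, -0.6, -0.3]
width: 0.0439
t: 6.65
eef_pos: [0.4582, 0.1995, 0.3004]
ee_rot: [2.162, -0.446, 2.673]
force: [-0.5, -0.6, 0.3]
width: 0.0438
t 6.65 p [0.4582 0.1995 0.3004] r [ 2.1618 -0.4459  2.6726] F [-0.5 -0.6  0.3] w 0.0438 q [-0.082  0.035 -0.291 -1.091 -1.321 -1.857]
shift [-0.153  -0.1396  0.3266]
turn [-0.0926  0.1517  1.0004]
```

```bash
python3 -m inch '.5 -.02 -.02 .05 -.01 .02 .14;.5 -.04 -.04 .1 -.02 .04 .28;.5 -.06 -.06 .15 -.03 .06 .42;.5 -.09 -.08 .2 -.05 .09 .56;.5 -.12 -.11 .26 -.07 .12 .7;.5 -.153 -.14 .327 -.09 .15 .84;.5 -.153 -.14 .327 -.093 .152 1;.5 -.153 -.14 .327 -.093 .152 1;.5 -.153 -.14 .327 -.093 .152 1'
python3 tgt.py .487 .255 .11 79 70
python3 - <<'E'
from h import *
snap('wrist','w2')
E
```

```text
t: 7.55
eef_pos: [0.4872, 0.2496, 0.1998]
ee_rot: [3.124, -1.222, 1.396]
force: [0.7, 0.4, 0.3]
width: 0.0441
t 7.55 p [0.4872 0.2496 0.1998] r [ 3.1242 -1.2222  1.3965] F [0.7 0.4 0.3] w 0.0441 q [-0.129  0.324 -0.37  -1.337 -1.303 -2.484]
shift [-0.2754 -0.006   0.1188]
turn [ 0.0007 -0.0005  0.0058]
```

View pics/w2.png

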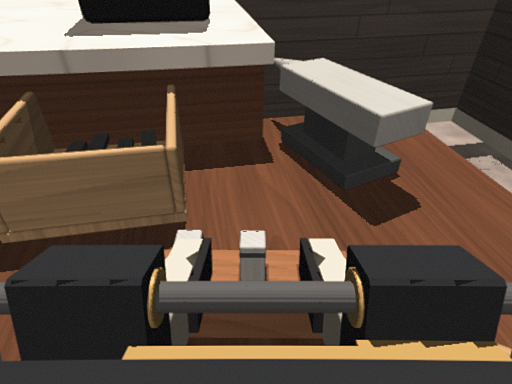

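```bash
python3 - <<'E'
from h import *
f=load('w2');W=cloud(f)
P=W[225:285,230:275].reshape(-1,3);P=P[np.isfinite(P[:,0])]
m=(P[:,2]>.1)&(P[:,2]<.115);r=cv2.minAreaRect((P[m][:,:2]*1000).astype(np.float32));print(m.sum(),r,P[m][:,2].mean())
E
python3 tgt.py .493 .277 .102 79 70
```

```text
572 ((506.7361755371094, 358.2232971191406), (25.49976921081543, 23.67908477783203), 79.74271392822266) 0.10575512943376181
t 7.6 p [0.4874 0.2496 0.2002] r [ 3.122  -1.2223  1.3985] F [ 0.3 -0.1  0.3] w 0.0438 q [-0.129  0.324 -0.37  -1.337 -1.303 -2.484]
shift [-0.2758 -0.0011  0.1996]
turn [ 0.0011 -0.0006  0.0064]
```

```bash
python3 -m inch '.5 -.1 0 .07 0 0 0;.5 -.2 0 .14 0 0 0;.5 -.276 0 .2 0 0 .006;.5 -.276 0 .2 0 0 .006;.5 -.276 0 .2 0 0 .006'
python3 tgt.py .5083 .3635 .0696 79 70
```

```text
t: 8.1
eef_pos: [0.4927, 0.277, 0.1019]
ee_rot: [-3.129, -1.223, 1.365]
force: [0.3, -0.3, 0.6]
width: 0.0437
t 8.1 p [0.4927 0.277  0.1019] r [-3.1293 -1.2227  1.3652] F [ 0.3 -0.3  0.6] w 0.0437 q [-0.104  0.535 -0.399 -1.427 -1.241 -2.252]
shift [-0.0014 -0.0042  0.3121]
turn [ 0.0005 -0.001  -0.0044]
```

```bash
python3 -m inch '.5 0 -.004 .1 0 0 -.004;.5 0 -.004 .2 0 0 -.004;.5 -.001 -.004 .31 0 0 -.004;.5 -.001 -.004 .31 0 0 -.004;.5 -.001 -.004 .31 0 0 -.004'
python3 - <<'E'
from h import *
st();snap('wrist','w3')
E
```

```text
t: 8.6
eef_pos: [0.5085, 0.3633, 0.0714]
ee_rot: [3.136, -1.224, 1.384]
force: [0.5, -0.6, 0.1]
width: 0.0437
t 8.6 p [0.5085 0.3633 0.0714] r [ 3.1359 -1.2236  1.3838] F [ 0.5 -0.6  0.1] w 0.0437 q [ 0.037  0.609 -0.376 -1.561 -1.157 -2.197]
```

View pics/w3.png

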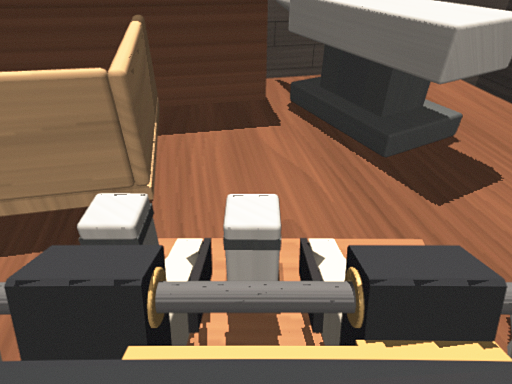

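```bash
python3 -m inch '.9 0 0 0 0 0 0;.9 0 0 0 0 0 0;.9 0 0 0 0 0 0;.9 0 0 0 0 0 0;.9 0 0 0 0 0 0' 45; python3 -c "
from h import *;s=st();R=toolR(s);print((R.T@[0,0,1]).round(3))"
```

```text
t: 9.15
eef_pos: [0.5084, 0.3628, 0.0698]
ee_rot: [-3.135, -1.223, 1.37]
force: [-1.6, -2.8, 4.8]
width: 0.0235
t 9.15 p [0.5084 0.3628 0.0698] r [-3.1352 -1.2234  1.37  ] F [-1.6 -2.8  4.8] w 0.0235 q [ 0.036  0.612 -0.377 -1.562 -1.157 -2.197]
[ 0.94  -0.002 -0.34 ]
```

```bash
python3 -m inch '.9 .05 0 -.018 0 0 0;.9 .1 0 -.036 0 0 0;.9 .17 0 -.061 0 0 0;.9 .26 0 -.094 0 0 0;.9 .36 0 -.13 0 0 0;.9 .47 0 -.17 0 0 0;.9 .47 0 -.17 0 0 0;.9 .47 0 -.17 0 0 0'
python3 - <<'E'
from h import *
st();snap('wrist','w4')
from kin import *
from g import Rt
# path q to place, via tau 70->-20 and psi 79->-8.9
for k in np.linspace(0,1,6):
    p=(1-k)*np.array([.49,.3,.25])+k*np.array([.6,-.02,.25])
    for x in ik(p,Rt(79-87.9*k,70-90*k),n=20): print(round(k,1),x.round(2))
E
```

```text
t: 9.95
eef_pos: [0.5081, 0.3627, 0.2188]
ee_rot: [-3.137, -1.221, 1.372]
force: [0.4, -0.3, -5.1]
width: 0.0233
t 9.95 p [0.5081 0.3627 0.2188] r [-3.1373 -1.2213  1.3723] F [ 0.4 -0.3 -5.1] w 0.0233 q [ 0.091  0.296 -0.332 -1.436 -1.143 -2.596]
0.0 [-0.02  0.22 -0.34 -1.36 -1.24 -2.64]
0.2 [ 0.22 -0.03 -0.4  -0.99 -0.79  3.01]
0.4 [ 0.58 -0.12 -0.56 -0.2  -0.55  1.89]
0.6 [ 0.56  0.   -0.43  0.04 -0.86  1.45]
0.8 [ 0.41  0.21 -0.14 -0.01 -1.26  1.32]
1.0 [ 0.21  0.45  0.2  -0.12 -1.65  1.22]
```

View pics/w4.png

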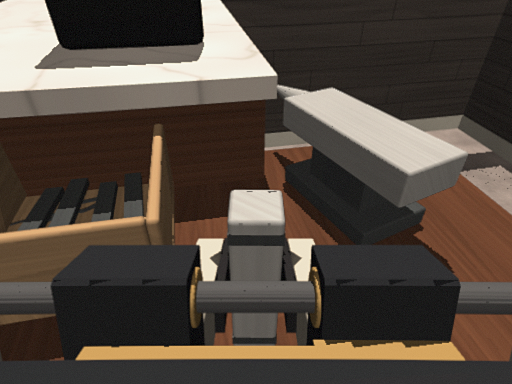

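```bash
python3 - <<'E'
from kin import *
from g import Rt
for k in np.linspace(0,1,11):
    p=(1-k)*np.array([.49,.3,.27])+k*np.array([.6,-.02,.25])
    print(round(k,2),[x.round(2).tolist() for x in ik(p,Rt(79+92.1*k,70-90*k),n=40)])
print([x.round(2).tolist() for x in ik(np.array([.6014,-.027,.015]),Rt(171.1,-20),n=150)])
print([x.round(2).tolist() for x in ik(np.array([.6014,-.027,.015]),Rt(171.1,-10),n=150)])
E
```

```text
0.0 [[-0.01, 0.19, -0.33, -1.34, -1.25, -2.7]]
0.1 [[0.04, 0.21, -0.18, -1.12, -1.32, -2.83]]
0.2 [[0.1, 0.24, -0.06, -0.92, -1.41, -2.89]]
0.3 [[0.17, 0.27, 0.03, -0.75, -1.48, -2.89]]
0.4 [[0.23, 0.29, 0.08, -0.58, -1.52, -2.84]]
0.5 [[0.29, 0.29, 0.09, -0.41, -1.51, -2.77]]
0.6 [[0.35, 0.27, 0.04, -0.26, -1.45, -2.68]]
0.7 [[0.4, 0.23, -0.06, -0.11, -1.34, -2.58]]
0.8 [[0.43, 0.17, -0.2, 0.03, -1.18, -2.49]]
0.9 [[0.44, 0.09, -0.36, 0.16, -0.99, -2.4]]
1.0 [[0.4, 0.02, -0.52, 0.27, -0.75, -2.3]]
[]
[[0.33, 0.38, -0.63, 0.2, -0.42, -2.23]]
```

```bash
python3 - <<'E'
from kin import *
from g import Rt
for p,psi,tau in [((.49,.26,.27),105,35),((.52,.18,.28),150,0),((.55,.1,.28),205,-5),((.58,.03,.28),260,-10),((.6,-.02,.25),310,-20),((.6,-.02,.2),351.1,-20)]:
    print(p,psi,tau,[x.round(2).tolist() for x in ik(np.array(p),Rt(psi,tau),n=40)])
E
python3 tgt.py .49 .26 .27 105 35
```

```text
(0.49, 0.26, 0.27) 105 35 []
(0.52, 0.18, 0.28) 150 0 [[0.69, 0.12, -0.18, 0.0, -1.27, -2.78]]
(0.55, 0.1, 0.28) 205 -5 [[0.54, 0.08, -0.23, 0.01, -1.17, -1.67]]
(0.58, 0.03, 0.28) 260 -10 [[0.28, 0.16, -0.08, -0.16, -1.26, -0.41]]
(0.6, -0.02, 0.25) 310 -20 [[0.1, 0.39, 0.17, -0.29, -1.56, 0.63]]
(0.6, -0.02, 0.2) 351.1 -20 [[0.21, 0.47, 0.13, -0.12, -1.55, 1.23]]
t 10.0 p [0.5078 0.3627 0.2177] r [-3.1302 -1.2209  1.3655] F [-0.1 -0.2 -6.2] w 0.0236 q [ 0.091  0.298 -0.332 -1.436 -1.143 -2.596]
shift [ 0.0447  0.0072 -0.3861]
turn [ 0.3488 -0.5731 -0.2725]
```

```bash
python3 - <<'E'
from kin import *
from g import Rt
for p,psi,tau in [((.49,.28,.27),110,60),((.49,.26,.27),130,50),((.5,.26,.27),130,35),((.5,.22,.28),160,20),((.52,.18,.28),180,0)]:
    print(p,psi,tau,[x.round(2).tolist() for x in ik(np.array(p),Rt(psi,tau),n=40)])
E
python3 tgt.py .5 .26 .27 130 40
```

```text
(0.49, 0.28, 0.27) 110 60 [[0.13, 0.35, 0.02, -1.01, -1.59, -2.74]]
(0.49, 0.26, 0.27) 130 50 [[0.26, 0.41, 0.19, -0.78, -1.74, -2.68]]
(0.5, 0.26, 0.27) 130 35 [[0.4, 0.32, 0.13, -0.58, -1.58, -2.79]]
(0.5, 0.22, 0.28) 160 20 [[0.57, 0.29, 0.1, -0.27, -1.6, -2.46]]
(0.52, 0.18, 0.28) 180 0 [[0.69, 0.12, -0.18, 0.0, -1.27, -2.26]]
t 10.0 p [0.5078 0.3627 0.2177] r [-3.1302 -1.2209  1.3655] F [-0.1 -0.2 -6.2] w 0.0236 q [ 0.091  0.298 -0.332 -1.436 -1.143 -2.596]
shift [ 0.0471  0.0399 -0.3801]
turn [ 0.7038 -0.467  -0.4975]
```

```bash
python3 -m inch '.9 .01 .01 -.08 .08 -.05 -.06;.9 .01 .01 -.14 .18 -.12 -.12;.9 .02 .02 -.2 .28 -.19 -.2;.9 .03 .03 -.26 .38 -.25 -.27;.9 .04 .04 -.32 .48 -.32 -.34;.9 .047 .04 -.38 .58 -.39 -.41;.9 .047 .04 -.38 .7 -.47 -.5;.9 .047 .04 -.38 .7 -.47 -.5;.9 .047 .04 -.38 .7 -.47 -.5'
python3 tgt.py .52 .18 .28 180 0
```

```text
t: 10.9
eef_pos: [0.5, 0.2616, 0.2686]
ee_rot: [3.141, -0.697, 2.269]
force: [-0.4, 0.2, -4.5]
width: 0.0236
t 10.9 p [0.5    0.2616 0.2686] r [ 3.1409 -0.6967  2.2693] F [-0.4  0.2 -4.5] w 0.0236 q [ 0.348  0.357  0.161 -0.649 -1.637 -2.748]
shift [-0.1681 -0.1236 -0.1904]
turn [ 0.2904 -0.6216 -0.7984]
```

```bash
python3 -m inch '.9 -.02 -.02 -.03 .035 -.07 -.1;.9 -.04 -.04 -.06 .07 -.15 -.2;.9 -.07 -.05 -.09 .1 -.23 -.3;.9 -.1 -.07 -.12 .14 -.31 -.4;.9 -.13 -.09 -.15 .18 -.39 -.5;.9 -.15 -.11 -.17 .22 -.47 -.6;.9 -.168 -.124 -.19 .26 -.55 -.7;.9 -.168 -.124 -.19 .29 -.62 -.8;.9 -.168 -.124 -.19 .29 -.62 -.8;.9 -.168 -.124 -.19 .29 -.62 -.8'
python3 tgt.py .56 .1 .28 239 -8
```

```text
t: 11.9
eef_pos: [0.5187, 0.1781, 0.2813]
ee_rot: [3.139, -0.0, 3.139]
force: [0.2, 0.4, -4.6]
width: 0.0243
t 11.9 p [0.5187 0.1781 0.2813] r [ 3.1392e+00 -5.0000e-04  3.1387e+00] F [ 0.2  0.4 -4.6] w 0.0243 q [ 6.860e-01  1.180e-01 -1.810e-01 -2.000e-03 -1.271e+00 -2.259e+00]
shift [-0.1384 -0.2599  0.0035]
turn [-0.0665 -0.1205 -0.9846]
```

```bash
python3 -m inch '.9 -.03 -.05 0 -.01 -.02 -.12;.9 -.05 -.1 0 -.02 -.04 -.26;.9 -.08 -.15 0 -.03 -.06 -.4;.9 -.11 -.2 0 -.05 -.08 -.54;.9 -.138 -.26 0 -.06 -.1 -.68;.9 -.138 -.26 0 -.066 -.12 -.82;.9 -.138 -.26 0 -.066 -.12 -.98;.9 -.138 -.26 0 -.066 -.12 -.98;.9 -.138 -.26 0 -.066 -.12 -.98'
python3 tgt.py .6 0 .25 295 -20
```

```text
t: 12.8
eef_pos: [0.5619, 0.1001, 0.2817]
ee_rot: [-3.14, 0.14, -2.12]
force: [-1.1, -0.6, -4.6]
width: 0.0241
t 12.8 p [0.5619 0.1001 0.2817] r [-3.1403  0.1399 -2.12  ] F [-1.1 -0.6 -4.6] w 0.0241 q [ 0.468  0.1   -0.177 -0.078 -1.175 -0.991]
shift [ 0.231  -0.2823  0.0747]
turn [-0.2293 -0.1839 -0.9146]
```

```bash
python3 -m inch '.9 .04 -.04 .01 -.03 -.02 -.11;.9 .08 -.09 .02 -.06 -.04 -.24;.9 .12 -.14 .04 -.09 -.07 -.37;.9 .16 -.19 .05 -.12 -.1 -.5;.9 .2 -.24 .06 -.16 -.13 -.64;.9 .23 -.28 .075 -.2 -.16 -.78;.9 .23 -.28 .075 -.23 -.18 -.91;.9 .23 -.28 .075 -.23 -.18 -.91;.9 .23 -.28 .075 -.23 -.18 -.91'
python3 tgt.py .61 -.028 .2 351.1 -20
```

```text
t: 13.7
eef_pos: [0.6006, 0.0014, 0.2503]
ee_rot: [3.138, 0.344, -1.14]
force: [0.1, -0.4, -4.9]
width: 0.0236
t 13.7 p [0.6006 0.0014 0.2503] r [ 3.138   0.3445 -1.1404] F [ 0.1 -0.4 -4.9] w 0.0236 q [ 0.104  0.339  0.122 -0.326 -1.477  0.378]
shift [0.1528 0.0119 0.1234]
turn [-0.3165 -0.0024 -0.8846]
```

```bash
python3 -m inch '.9 .03 0 .02 -.04 0 -.11;.9 .06 0 .04 -.08 0 -.24;.9 .09 .01 .06 -.12 0 -.37;.9 .12 .01 .08 -.17 0 -.5;.9 .15 .01 .1 -.22 0 -.64;.9 .153 .012 .123 -.27 0 -.78;.9 .153 .012 .123 -.316 0 -.885;.9 .153 .012 .123 -.316 0 -.885;.9 .153 .012 .123 -.316 0 -.885'
python3 - <<'E'
from h import *
st();snap('wrist','w5');snap('top','t5')
E
```

```text
t: 14.6
eef_pos: [0.61, -0.0268, 0.2014]
ee_rot: [-3.141, 0.343, -0.153]
force: [0.2, 0.4, -5.0]
width: 0.0238
t 14.6 p [ 0.61   -0.0268  0.2014] r [-3.141   0.3429 -0.153 ] F [ 0.2  0.4 -5. ] w 0.0238 q [ 0.198  0.487  0.153 -0.117 -1.56   1.24 ]
```

View pics/w5.png

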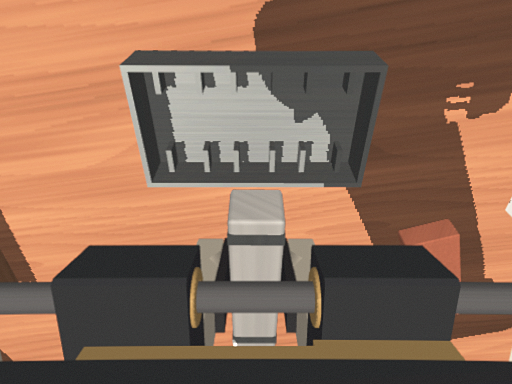

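View pics/t5.png

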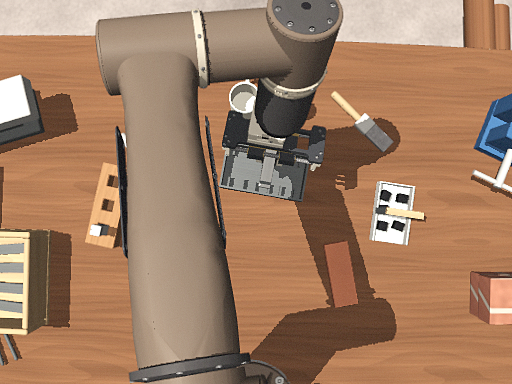

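```bash
python3 - <<'E'
from h import *
f=load('w5');W=cloud(f);s=arm.get_state();R=toolR(s)
for v in range(190,285,12): print(v,W[v,240:273:8].round(4).tolist())
P=W[45:190,120:390].reshape(-1,3);P=P[np.isfinite(P[:,0])]
m=(P[:,2]>.038)&(P[:,2]<.052);r=cv2.minAreaRect((P[m][:,:2]*1000).astype(np.float32));print(m.sum(),r,P[m][:,2].mean())
m=(P[:,2]>.018)&(P[:,2]<.03);print(m.sum(),P[m].mean(0))
m=(P[:,2]>-.01)&(P[:,2]<.01);print('floor',P[m][:,2].mean())
P=W[185:240,225:290].reshape(-1,3);m=P[:,2]>.18;P=P[m];ix=P[:,2]>np.nanmax(P[:,2])-.006
E=np.array([np.cos(-.155),np.sin(-.155)]);N=np.array([-E[1],E[0]])
Q=P[:,:2]@E;print('end along x',np.percentile(Q,[90,97,99.5]),'TCP along',np.array(s['eef_pos'])[:2]@E, 'lat',np.percentile(P[:,:2]@N,[1,50,99]),'TCP',np.array(s['eef_pos'])[:2]@N)
E
```

```text
190 [[0.6477, -0.0251, 0.1964], [0.6469, -0.0286, 0.1961], [0.6466, -0.0323, 0.1965], [0.646, -0.0359, 0.1964], [0.6454, -0.0395, 0.1963]]
202 [[0.6477, -0.0254, 0.2055], [0.6471, -0.0288, 0.2054], [0.6465, -0.0322, 0.2053], [0.646, -0.0357, 0.2053], [0.645, -0.0391, 0.2047]]
214 [[0.6471, -0.0255, 0.213], [0.6462, -0.0288, 0.2125], [0.6467, -0.0322, 0.2137], [0.6464, -0.0355, 0.2139], [0.645, -0.0388, 0.2129]]
226 [[0.6455, -0.0255, 0.2187], [0.6443, -0.0286, 0.218], [0.6442, -0.0319, 0.2184], [0.6439, -0.0351, 0.2186], [0.6434, -0.0383, 0.2186]]
238 [[0.6387, -0.0242, 0.2185], [0.6379, -0.0275, 0.2182], [0.6377, -0.0309, 0.2185], [0.637, -0.0342, 0.2183], [0.6371, -0.0375, 0.2189]]
250 [[0.6307, -0.0227, 0.2174], [0.6307, -0.0263, 0.218], [0.6301, -0.0297, 0.2179], [0.6299, -0.0332, 0.2182], [0.6291, -0.0366, 0.2179]]
262 [[0.6245, -0.0217, 0.2186], [0.6232, -0.025, 0.2179], [0.6225, -0.0286, 0.2178], [0.6221, -0.0321, 0.2179], [0.6219, -0.0357, 0.2182]]
274 [[0.6153, -0.02, 0.2174], [0.6155, -0.0238, 0.218], [0.6158, -0.0275, 0.2188], [0.6133, -0.0309, 0.2172], [0.6138, -0.0347, 0.218]]
6166 ((601.973388671875, -23.66614532470703), (211.1863250732422, 116.79277038574219), 81.20719909667969) 0.0441786613788068
4822 [ 0.60194209 -0.02273709  0.02444911]
floor 0.004315230072330782
end along x [0.64413346 0.64442625 0.64471091] TCP along 0.6069990174532508 lat [0.05611315 0.06796659 0.07965773] TCP 0.06679550927118522
```

```bash
python3 tgt.py .6125 -.026 .075 351.2 -20
```

```text
t 14.7 p [ 0.61   -0.0277  0.2016] r [-3.1405  0.3429 -0.1524] F [-0.6 -0.3 -4.1] w 0.0236 q [ 0.197  0.487  0.153 -0.116 -1.56   1.241]
shift [ 0.1488 -0.0065  0.3951]
turn [-0.0007 -0.0059  0.0011]
```

```bash
python3 -m inch '.9 .03 0 .08 0 0 0;.9 .07 0 .18 0 0 0;.9 .11 -.003 .28 0 0 0;.9 .14 -.006 .36 0 -.003 0;.9 .149 -.006 .395 0 -.006 0;.9 .149 -.006 .395 0 -.006 0;.9 .149 -.006 .395 0 -.006 0'
python3 - <<'E'
from h import *
st();snap('wrist','w6')
im=cv2.imread('pics/w6.png');cv2.imwrite('pics/w6c.png',cv2.resize(im[0:260,100:420],None,fx=2.3,fy=2.3,interpolation=cv2.INTER_CUBIC))
E
```

```text
t: 15.4
eef_pos: [0.613, -0.0267, 0.0756]
ee_rot: [-3.141, 0.349, -0.149]
force: [0.3, 0.1, -4.0]
width: 0.0235
t 15.4 p [ 0.613  -0.0267  0.0756] r [-3.1407  0.3492 -0.1493] F [ 0.3  0.1 -4. ] w 0.0235 q [ 0.197  0.595  0.034 -0.12  -1.341  1.271]
```

View pics/w6c.png

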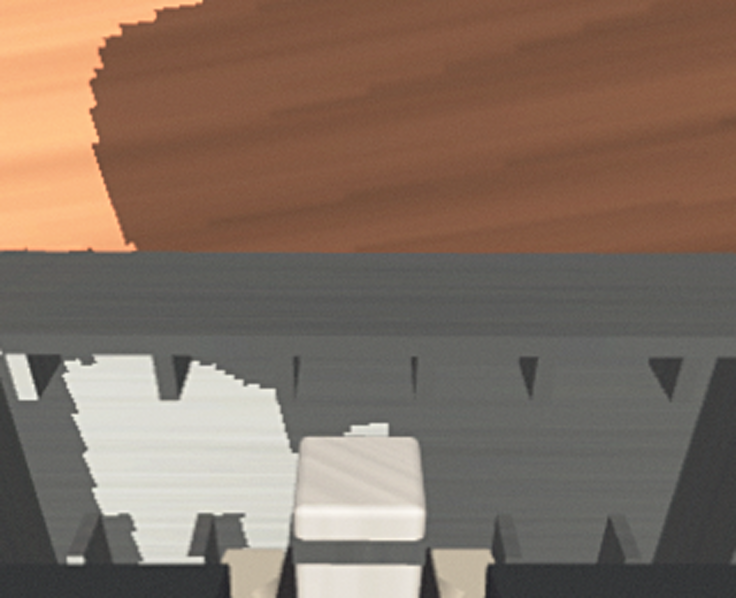

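```bash
python3 - <<'E'
from h import *
f=load('w6');W=cloud(f);s=arm.get_state()
E=np.array([np.cos(-.154),np.sin(-.154)]);N=np.array([-E[1],E[0]])
P=W.reshape(-1,3);P=P[np.isfinite(P[:,0])]
al=P[:,:2]@E;la=P[:,:2]@N
t=np.array(s['eef_pos'])[:2];print('TCP',t@E,t@N)
m=(abs(P[:,2]-.024)<.003)&(al>.625)&(al<.655)
h=np.histogram(la[m],bins=np.arange(-.05,.19,.002));print([(round(b,3),int(c)) for b,c in zip(h[1],h[0]) if c])
m=(abs(P[:,2]-.045)<.004)&(al>.64);print('rim al',np.percentile(al[m],[2,98]),m.sum())
m=(P[:,2]>.06)&(P[:,2]<.085)&(al>.635)&(al<.66)&(abs(la-t@N)<.02);print('head end',np.percentile(al[m],[50,99]),'lat',np.percentile(la[m],[1,50,99]))
m=(P[:,2]>.085)&(al>.6)&(al<.66)&(abs(la-t@N)<.02);print('head top z',np.median(P[m][:,2]))
E
```

```text
TCP 0.6101264894615196 0.06781975184901952
[(np.float64(-0.034), 1), (np.float64(-0.032), 110), (np.float64(-0.018), 40), (np.float64(-0.016), 69), (np.float64(-0.014), 120), (np.float64(-0.012), 9), (np.float64(0.018), 51), (np.float64(0.02), 67), (np.float64(0.022), 86), (np.float64(0.048), 53), (np.float64(0.05), 71), (np.float64(0.052), 57), (np.float64(0.084), 61), (np.float64(0.086), 67), (np.float64(0.088), 43), (np.float64(0.114), 89), (np.float64(0.116), 67), (np.float64(0.118), 54), (np.float64(0.148), 1), (np.float64(0.15), 115), (np.float64(0.152), 68), (np.float64(0.154), 50), (np.float64(0.158), 1), (np.float64(0.162), 2), (np.float64(0.168), 122), (np.float64(0.17), 4)]
rim al [0.64233705 0.65646822] 6076
head end [0.64671328 0.64756266] lat [0.05631451 0.06803237 0.07956711]
head top z 0.09256805241946962
```

```bash
python3 -m inch '.9 0 -.0033 .02 0 0 0;.9 .018 -.0033 .06 0 0 0;.9 .034 -.0033 .1 0 0 0;.9 .047 -.0033 .14 0 0 0;.9 .06 -.0033 .173 0 0 0;.9 .06 -.0033 .173 0 0 0;.9 .06 -.0033 .173 0 0 0'
python3 tgt.py .612 -.0258 .012 351.2 -20
```

```text
t: 16.15
eef_pos: [0.6112, -0.0253, 0.0188]
ee_rot: [-3.141, 0.352, -0.148]
force: [1.0, 0.6, -4.8]
width: 0.0239
t 16.15 p [ 0.6112 -0.0253  0.0188] r [-3.1413  0.3521 -0.1484] F [ 1.   0.6 -4.8] w 0.0239 q [ 0.199  0.652 -0.008 -0.125 -1.245  1.283]
shift [0.0104 0.0013 0.0204]
turn [0.0014 0.0029 0.0047]
```

```bash
python3 -m inch '.9 .002 0 .005 0 .003 0;.9 .004 0 .01 0 .003 0;.9 .006 0 .015 0 .003 0;.9 .0075 0 .0195 0 .003 0;.9 .0075 0 .0195 0 .003 0;.9 .0075 0 .0195 0 .003 0'
python3 -c "
from h import *;st()"
```

```text
t: 16.75
eef_pos: [0.6115, -0.0252, 0.013]
ee_rot: [-3.141, 0.348, -0.148]
force: [0.0, -0.3, -5.3]
width: 0.0236
t 16.75 p [ 0.6115 -0.0252  0.013 ] r [-3.1407  0.348  -0.1483] F [ 0.  -0.3 -5.3] w 0.0236 q [ 0.2    0.656 -0.015 -0.125 -1.23   1.284]
```

Down about 1 mm more until contact.

```bash
python3 -m inch '.9 .0005 0 .0015 0 0 0;.9 .001 0 .003 0 0 0;.9 .0015 0 .005 0 0 0;.9 .0015 0 .005 0 0 0'
python3 -c "
from h import *;st()"
```

```text
t: 17.15
eef_pos: [0.6116, -0.0252, 0.0128]
ee_rot: [-3.141, 0.348, -0.148]
force: [-0.7, 0.4, 5.6]
width: 0.0238
t 17.15 p [ 0.6116 -0.0252  0.0128] r [-3.1408  0.3475 -0.1478] F [-0.7  0.4  5.6] w 0.0238 q [ 0.2    0.657 -0.015 -0.124 -1.229  1.284]
```

```bash
python3 -m inch '.55 0 0 0 0 0 0;.55 0 0 0 0 0 0;.55 0 0 0 0 0 0;.55 0 0 0 0 0 0;.55 -.05 0 -.12 0 0 0;.55 -.1 0 -.25 0 0 0;.55 -.15 0 -.4 0 0 0;.55 -.2 0 -.54 0 0 0;.55 -.2 0 -.54 0 0 0;.55 -.2 0 -.54 0 0 0'
python3 - <<'E'
from h import *
st();snap('wrist','w7')
f=load('w7');W=cloud(f)
E=np.array([np.cos(-.154),np.sin(-.154)]);N=np.array([-E[1],E[0]])
P=W.reshape(-1,3);P=P[np.isfinite(P[:,0])];al=P[:,:2]@E;la=P[:,:2]@N
m=(abs(la-.068)<.009)&(al>.55)&(al<.645)&(P[:,2]<.06)
for a in np.arange(.55,.645,.01):
    k=m&(abs(al-a)<.004);print(round(a,3),k.sum(),np.median(P[k][:,2]).round(4) if k.sum() else None)
E
```

```text
t: 18.15
eef_pos: [0.6108, -0.025, 0.1858]
ee_rot: [-3.139, 0.345, -0.148]
force: [0.2, -0.1, -1.2]
width: 0.0395
t 18.15 p [ 0.6108 -0.025   0.1858] r [-3.1394  0.3449 -0.1479] F [ 0.2 -0.1 -1.2] w 0.0395 q [ 0.2    0.499  0.137 -0.118 -1.534  1.246]
0.55 54 0.0293
0.56 137 0.0296
0.57 144 0.0294
0.58 147 0.0295
0.59 157 0.0294
0.6 176 0.0294
0.61 179 0.0295
0.62 188 0.0295
0.63 200 0.0297
0.64 223 0.0296
```

View pics/w7.png

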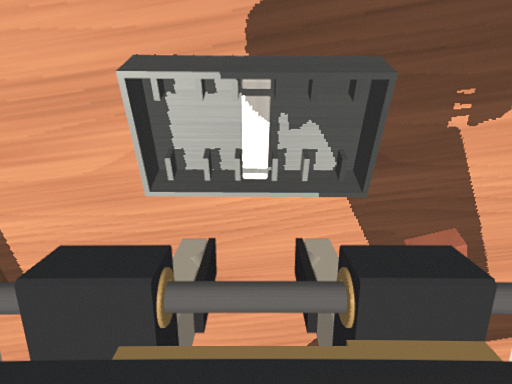

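Head A lies flat in the middle cradle, its top at 29.4 mm along the whole length (expected 29). Back for head B by the reverse route.

```bash
python3 tgt.py .6 .03 .26 293 -15
```

```text
t 18.2 p [ 0.61   -0.025   0.1843] r [-3.1401  0.3477 -0.1483] F [ 0.3  0.2 -1.4] w 0.0395 q [ 0.2    0.501  0.135 -0.118 -1.533  1.246]
shift [-0.1425 -0.1768 -0.2165]
turn [0.2914 0.0754 0.9303]
```

```bash
python3 -m inch '.5 -.03 -.03 -.04 .03 .01 .11;.5 -.06 -.06 -.08 .07 .02 .24;.5 -.09 -.1 -.12 .11 .03 .37;.5 -.12 -.14 -.16 .15 .04 .5;.5 -.14 -.177 -.2 .19 .05 .64;.5 -.143 -.177 -.217 .24 .06 .78;.5 -.143 -.177 -.217 .29 .075 .93;.5 -.143 -.177 -.217 .29 .075 .93'
python3 tgt.py .55 .12 .28 236 -5
```

```text
t: 19.0
eef_pos: [0.5991, 0.0297, 0.2596]
ee_rot: [3.139, 0.262, -1.173]
force: [-0.4, -0.2, 0.7]
width: 0.0438
t 19.0 p [0.5991 0.0297 0.2596] r [ 3.1389  0.2616 -1.1727] F [-0.4 -0.2  0.7] w 0.0438 q [ 0.2    0.29   0.067 -0.259 -1.409  0.249]
shift [-0.347   0.0343  0.0225]
turn [0.1669 0.1513 0.9338]
```

```bash
python3 -m inch '.5 -.07 0 0 .02 .02 .13;.5 -.14 .01 .01 .04 .04 .26;.5 -.21 .02 .01 .07 .06 .39;.5 -.28 .03 .02 .1 .09 .52;.5 -.347 .034 .022 .13 .12 .66;.5 -.347 .034 .022 .15 .14 .8;.5 -.347 .034 .022 .167 .15 .934;.5 -.347 .034 .022 .167 .15 .934'
python3 tgt.py .5 .18 .28 180 5
```

```text
t: 19.8
eef_pos: [0.55, 0.1207, 0.2793]
ee_rot: [3.141, 0.086, -2.159]
force: [-0.5, -0.7, -0.5]
width: 0.044
t 19.8 p [0.55   0.1207 0.2793] r [ 3.1406  0.0857 -2.159 ] F [-0.5 -0.7 -0.5] w 0.044 q [ 0.536  0.106 -0.186 -0.041 -1.202 -1.111]
shift [-0.0718  0.2483  0.0042]
turn [1.000e-04 1.512e-01 9.395e-01]
```

```bash
python3 -m inch '.5 -.02 .05 0 0 .02 .13;.5 -.03 .1 0 0 .04 .26;.5 -.05 .15 0 0 .06 .39;.5 -.06 .2 0 0 .09 .52;.5 -.072 .248 .004 0 .12 .66;.5 -.072 .248 .004 0 .14 .8;.5 -.072 .248 .004 0 .15 .94;.5 -.072 .248 .004 0 .15 .94'
python3 tgt.py .46 .24 .27 130 40
```

```text
t: 20.6
eef_pos: [0.5012, 0.1794, 0.2802]
ee_rot: [3.139, -0.086, -3.141]
force: [-0.0, -0.1, -0.3]
width: 0.0443
t 20.6 p [0.5012 0.1794 0.2802] r [ 3.1393 -0.0862 -3.1406] F [-0.  -0.1 -0.3] w 0.0443 q [ 0.67   0.144 -0.133 -0.056 -1.36  -2.226]
shift [0.1335 0.2021 0.046 ]
turn [-0.3216  0.5453  0.783 ]
```

```bash
python3 -m inch '.5 .02 .03 .01 -.04 .07 .1;.5 .04 .06 .01 -.09 .15 .22;.5 .06 .1 .02 -.14 .23 .33;.5 .09 .14 .03 -.18 .31 .44;.5 .12 .18 .04 -.23 .39 .56;.5 .133 .2 .046 -.28 .47 .67;.5 .133 .2 .046 -.32 .545 .783;.5 .133 .2 .046 -.32 .545 .783;.5 .133 .2 .046 -.32 .545 .783'
python3 tgt.py .43 .26 .2 79 70
```

```text
t: 21.5
eef_pos: [0.4607, 0.2385, 0.2703]
ee_rot: [3.136, -0.695, 2.273]
force: [0.2, 0.4, 0.3]
width: 0.0439
t 21.5 p [0.4607 0.2385 0.2703] r [ 3.1364 -0.6954  2.2729] F [0.2 0.4 0.3] w 0.0439 q [ 0.336  0.29   0.067 -0.644 -1.62  -2.719]
shift [-0.0574 -0.0333  0.2572]
turn [-0.7016  0.4669  0.4971]
```

```bash
python3 -m inch '.5 -.01 -.01 .04 -.09 .06 .06;.5 -.02 -.01 .08 -.19 .12 .13;.5 -.03 -.02 .12 -.29 .19 .2;.5 -.04 -.02 .16 -.39 .26 .28;.5 -.05 -.03 .21 -.49 .33 .35;.5 -.057 -.033 .257 -.6 .4 .42;.5 -.057 -.033 .257 -.7 .467 .497;.5 -.057 -.033 .257 -.7 .467 .497;.5 -.057 -.033 .257 -.7 .467 .497'
python3 - <<'E'
from h import *
st();f=snap('wrist','w8')
W=cloud(f);P=W.reshape(-1,3);P=P[np.isfinite(P[:,0])]
m=(P[:,2]>.1)&(P[:,2]<.115)&(np.hypot(P[:,0]-.448,P[:,1]-.366)<.035);r=cv2.minAreaRect((P[m][:,:2]*1000).astype(np.float32));print(m.sum(),r,P[m][:,2].mean())
E
```

```text
t: 22.4
eef_pos: [0.429, 0.2609, 0.2007]
ee_rot: [3.138, -1.218, 1.383]
force: [1.1, 0.1, 0.1]
width: 0.0438
t 22.4 p [0.429  0.2609 0.2007] r [ 3.1384 -1.2178  1.3826] F [1.1 0.1 0.1] w 0.0438 q [-0.123  0.254 -0.482 -1.347 -1.287 -2.449]
573 ((448.0338439941406, 369.64337158203125), (24.705495834350586, 23.706151962280273), 79.46902465820312) 0.10573578818593539
```

View pics/w8.png

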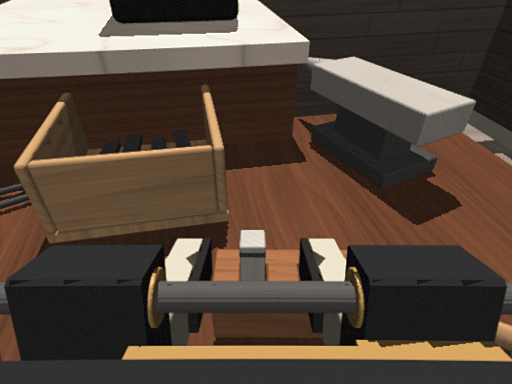

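```bash
python3 tgt.py .434 .288 .102 79.3 70
python3 tgt.py .4493 .375 .0696 79.3 70
```

```text
t 22.45 p [0.4297 0.2611 0.2012] r [ 3.1355 -1.2179  1.3861] F [ 0.1 -0.1 -0.3] w 0.0437 q [-0.122  0.254 -0.48  -1.347 -1.287 -2.45 ]
shift [-0.2788 -0.0035  0.1994]
turn [0.004  0.0036 0.0007]
t 22.45 p [0.4297 0.2611 0.2012] r [ 3.1355 -1.2179  1.3861] F [ 0.1 -0.1 -0.3] w 0.0437 q [-0.122  0.254 -0.48  -1.347 -1.287 -2.45 ]
shift [-0.2784 -0.0086  0.513 ]
turn [0.004  0.0036 0.0007]
```

```bash
python3 -m inch '.5 -.1 0 .07 0 0 0;.5 -.2 0 .14 0 0 0;.5 -.278 -.003 .2 .004 .004 0;.5 -.278 -.003 .2 .004 .004 0;.5 -.278 -.005 .29 .004 .004 0;.5 -.278 -.006 .4 .004 .004 0;.5 -.278 -.008 .513 .004 .004 0;.5 -.278 -.008 .513 .004 .004 0;.5 -.278 -.008 .513 .004 .004 0'
python3 - <<'E'
from h import *
st();snap('wrist','w9')
E
```

```text
t: 23.35
eef_pos: [0.449, 0.3762, 0.0713]
ee_rot: [-3.141, -1.224, 1.384]
force: [0.1, 0.1, 0.0]
width: 0.0438
t 23.35 p [0.449  0.3762 0.0713] r [-3.1406 -1.2243  1.3842] F [0.1 0.1 0. ] w 0.0438 q [ 0.051  0.59  -0.49  -1.608 -1.156 -2.096]
```

View pics/w9.png

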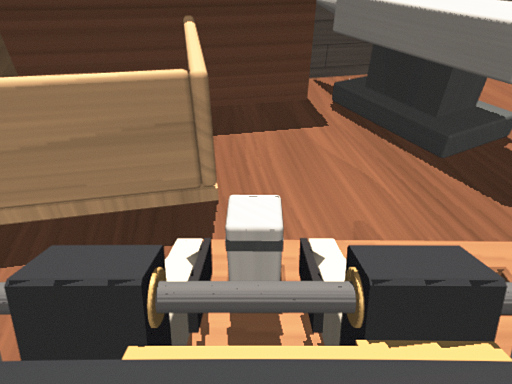

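Head B is centred between the fingers at (255,225). Grip and lift.

```bash
python3 -m inch '.9 0 0 0 0 0 0;.9 0 0 0 0 0 0;.9 0 0 0 0 0 0;.9 0 0 0 0 0 0;.9 0 0 0 0 0 0;.9 .05 0 -.018 0 0 0;.9 .1 0 -.036 0 0 0;.9 .17 0 -.061 0 0 0;.9 .26 0 -.094 0 0 0;.9 .36 0 -.13 0 0 0;.9 .47 0 -.17 0 0 0;.9 .47 0 -.17 0 0 0' 45
python3 tgt.py .46 .26 .27 130 40
```

```text
t: 24.6
eef_pos: [0.4506, 0.3753, 0.224]
ee_rot: [3.132, -1.225, 1.39]
force: [1.5, 0.4, -3.8]
width: 0.0237
t 24.6 p [0.4506 0.3753 0.224 ] r [ 3.1316 -1.2252  1.3903] F [ 1.5  0.4 -3.8] w 0.0237 q [ 0.12   0.221 -0.434 -1.467 -1.121 -2.561]
shift [ 0.0182  0.1038 -0.4015]
turn [ 0.7049 -0.4681 -0.488 ]
```

```bash
python3 -m inch '.9 0 .01 -.08 .08 -.05 -.06;.9 .01 .03 -.14 .18 -.12 -.12;.9 .01 .05 -.2 .28 -.19 -.2;.9 .01 .06 -.26 .38 -.25 -.27;.9 .02 .08 -.32 .48 -.32 -.34;.9 .02 .1 -.4 .58 -.39 -.41;.9 .02 .1 -.4 .7 -.47 -.49;.9 .02 .1 -.4 .7 -.47 -.49;.9 .02 .1 -.4 .7 -.47 -.49'
python3 tgt.py .51 .18 .28 180 0
```

```text
t: 25.5
eef_pos: [0.4576, 0.2618, 0.264]
ee_rot: [-3.134, -0.702, 2.263]
force: [-0.2, 0.6, -4.8]
width: 0.0237
t 25.5 p [0.4576 0.2618 0.264 ] r [-3.1343 -0.7016  2.2626] F [-0.2  0.6 -4.8] w 0.0237 q [ 0.37   0.299  0.066 -0.656 -1.6   -2.747]
shift [-0.2109 -0.0412 -0.2479]
turn [ 0.2878 -0.6284 -0.8013]
```

```bash
python3 -m inch '.9 -.02 -.01 -.03 .035 -.07 -.1;.9 -.05 -.01 -.06 .07 -.15 -.2;.9 -.08 -.02 -.09 .1 -.23 -.3;.9 -.11 -.02 -.13 .14 -.31 -.4;.9 -.14 -.03 -.17 .18 -.39 -.5;.9 -.17 -.04 -.21 .22 -.47 -.6;.9 -.21 -.04 -.248 .26 -.55 -.7;.9 -.21 -.04 -.248 .29 -.63 -.8;.9 -.21 -.04 -.248 .29 -.63 -.8;.9 -.21 -.04 -.248 .29 -.63 -.8'
python3 tgt.py .56 .12 .28 239 -8
```

```text
t: 26.5
eef_pos: [0.5089, 0.1786, 0.2812]
ee_rot: [-3.14, -0.0, 3.137]
force: [0.6, 0.4, -4.9]
width: 0.0235
t 26.5 p [0.5089 0.1786 0.2812] r [-3.1397e+00 -3.0000e-04  3.1373e+00] F [ 0.6  0.4 -4.9] w 0.0235 q [ 7.020e-01  1.030e-01 -2.000e-01  1.000e-03 -1.269e+00 -2.278e+00]
shift [-0.1711 -0.1947  0.0042]
turn [-0.0705 -0.1224 -0.9857]
```

```bash
python3 -m inch '.9 -.03 -.04 0 -.01 -.02 -.12;.9 -.06 -.08 0 -.02 -.04 -.26;.9 -.1 -.12 0 -.03 -.06 -.4;.9 -.14 -.16 0 -.05 -.08 -.54;.9 -.17 -.195 0 -.06 -.1 -.68;.9 -.17 -.195 0 -.07 -.12 -.82;.9 -.17 -.195 0 -.07 -.12 -.985;.9 -.17 -.195 0 -.07 -.12 -.985;.9 -.17 -.195 0 -.07 -.12 -.985'
python3 tgt.py .61 .05 .25 295 -20
```

```text
t: 27.4
eef_pos: [0.5618, 0.1201, 0.2819]
ee_rot: [-3.141, 0.138, -2.116]
force: [-0.1, 0.3, -4.6]
width: 0.0239
t 27.4 p [0.5618 0.1201 0.2819] r [-3.141   0.1379 -2.1159] F [-0.1  0.3 -4.6] w 0.0239 q [ 0.503  0.105 -0.173 -0.074 -1.174 -1.024]
shift [ 0.1299 -0.2586  0.0894]
turn [-0.2269 -0.1855 -0.9111]
```

```bash
python3 -m inch '.9 .02 -.04 .01 -.03 -.02 -.11;.9 .04 -.09 .02 -.06 -.04 -.24;.9 .06 -.14 .04 -.09 -.07 -.37;.9 .09 -.19 .06 -.12 -.1 -.5;.9 .11 -.23 .08 -.16 -.13 -.64;.9 .13 -.26 .09 -.2 -.16 -.78;.9 .13 -.26 .09 -.23 -.18 -.91;.9 .13 -.26 .09 -.23 -.18 -.91;.9 .13 -.26 .09 -.23 -.18 -.91'
python3 tgt.py .6217 .039 .15 351.2 -20
```

```text
t: 28.3
eef_pos: [0.6111, 0.0505, 0.25]
ee_rot: [3.136, 0.344, -1.138]
force: [0.1, 0.9, -4.5]
width: 0.0237
t 28.3 p [0.6111 0.0505 0.25  ] r [ 3.1356  0.3439 -1.1375] F [ 0.1  0.9 -4.5] w 0.0237 q [ 0.178  0.347  0.136 -0.333 -1.462  0.31 ]
shift [ 0.1593 -0.0177  0.2971]
turn [-0.3138 -0.0018 -0.8836]
```

```bash
python3 -m inch '.9 .03 0 .05 -.04 0 -.11;.9 .06 0 .1 -.08 0 -.24;.9 .09 0 .15 -.12 0 -.37;.9 .12 -.01 .2 -.17 0 -.5;.9 .15 -.01 .25 -.22 0 -.64;.9 .159 -.018 .297 -.27 0 -.78;.9 .159 -.018 .297 -.314 0 -.884;.9 .159 -.018 .297 -.314 0 -.884;.9 .159 -.018 .297 -.314 0 -.884'
python3 tgt.py .622 .0395 .08 351.2 -20
```

```text
t: 29.2
eef_pos: [0.6218, 0.0404, 0.1514]
ee_rot: [-3.141, 0.344, -0.151]
force: [0.0, 0.2, -4.6]
width: 0.0238
t 29.2 p [0.6218 0.0404 0.1514] r [-3.1414  0.3438 -0.1512] F [ 0.   0.2 -4.6] w 0.0238 q [ 0.285  0.538  0.133 -0.144 -1.48   1.171]
shift [0.0813 0.003  0.2238]
turn [ 0.0006 -0.005   0.0022]
```

```bash
python3 -m inch '.9 .03 0 .08 0 0 0;.9 .06 .003 .16 0 0 0;.9 .081 .003 .224 0 -.005 0;.9 .081 .003 .224 0 -.005 0;.9 .081 .003 .224 0 -.005 0'
cat > meas.py <<'E'
import sys
from h import *
s=st();f=snap('wrist',sys.argv[1]);W=cloud(f)
E=np.array([np.cos(-.154),np.sin(-.154)]);N=np.array([-E[1],E[0]])
P=W.reshape(-1,3);P=P[np.isfinite(P[:,0])]
al=P[:,:2]@E;la=P[:,:2]@N
t=np.array(s['eef_pos'])[:2];print('TCP',t@E,t@N)
m=(abs(P[:,2]-.024)<.003)&(al>.625)&(al<.655)
h=np.histogram(la[m],bins=np.arange(-.05,.19,.002));print([(round(float(b),3),int(c)) for b,c in zip(h[1],h[0]) if c])
m=(abs(P[:,2]-.045)<.004)&(al>.64);print('rim al',np.percentile(al[m],[2,98]),m.sum())
m=(P[:,2]>.06)&(P[:,2]<.085)&(al>.63)&(al<.66)&(abs(la-t@N)<.02);print('head end',np.percentile(al[m],[50,99]),'lat',np.percentile(la[m],[1,50,99]))
m=(P[:,2]>.085)&(al>.6)&(al<.66)&(abs(la-t@N)<.02);print('head top z',np.median(P[m][:,2]))
E
python3 meas.py w10
```

```text
t: 29.7
eef_pos: [0.6219, 0.0381, 0.0799]
ee_rot: [3.142, 0.351, -0.148]
force: [0.1, -0.9, -4.4]
width: 0.0234
t 29.7 p [0.6219 0.0381 0.0799] r [ 3.1416  0.3506 -0.1484] F [ 0.1 -0.9 -4.4] w 0.0234 q [ 0.281  0.603  0.07  -0.147 -1.362  1.196]
TCP 0.6086848673678055 0.1330604585146923
[(-0.018, 17), (-0.016, 47), (-0.014, 147), (-0.012, 30), (0.016, 1), (0.018, 46), (0.02, 70), (0.022, 123), (0.024, 21), (0.048, 43), (0.05, 72), (0.052, 115), (0.054, 7), (0.08, 58), (0.084, 49), (0.086, 72), (0.088, 83), (0.114, 56), (0.116, 63), (0.118, 62), (0.15, 66), (0.152, 68), (0.154, 49), (0.168, 42)]
rim al [0.64508199 0.65658715] 4584
head end [0.64505844 0.64600767] lat [0.12187875 0.13347848 0.14516363]
head top z 0.0973043602016264
```

View pics/w10.png

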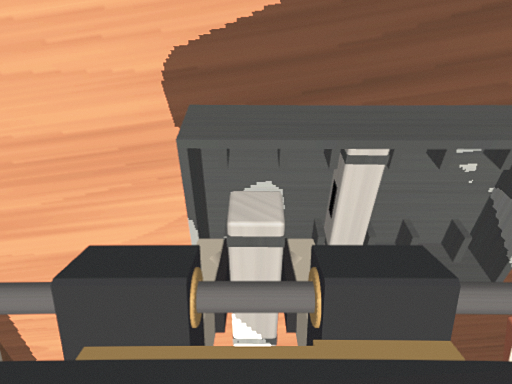

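```bash
python3 -m inch '.9 .01 0 .03 0 0 0;.9 .022 0 .06 0 0 0;.9 .034 0 .094 0 0 0;.9 .045 0 .122 0 0 0;.9 .05 0 .14 0 0 0;.9 .056 0 .155 0 0 0;.9 .061 0 .17 0 0 0;.9 .066 0 .182 0 0 0;.9 .066 0 .182 0 0 0;.9 .066 0 .182 0 0 0'
python3 tgt.py .6219 .0384 .0125 351.3 -20
```

```text
t: 30.75
eef_pos: [0.6215, 0.0385, 0.0214]
ee_rot: [-3.141, 0.351, -0.146]
force: [-0.1, -0.2, -4.3]
width: 0.0235
t 30.75 p [0.6215 0.0385 0.0214] r [-3.1411  0.3509 -0.1464] F [-0.1 -0.2 -4.3] w 0.0235 q [ 0.281  0.661  0.028 -0.151 -1.262  1.212]
shift [0.0116 0.0002 0.0272]
turn [0.0013 0.0018 0.0049]
```

```bash
python3 -m inch '.9 .002 0 .006 0 0 0;.9 .004 0 .012 0 0 0;.9 .006 0 .018 0 0 0;.9 .008 0 .023 0 0 0;.9 .01 0 .027 0 0 0;.9 .011 0 .031 0 0 0;.9 .011 0 .031 0 0 0'
python3 -c "
from h import *;st()"
```

```text
t: 31.45
eef_pos: [0.6213, 0.0385, 0.0123]
ee_rot: [-3.141, 0.351, -0.146]
force: [-1.7, 0.0, 3.9]
width: 0.0235
t 31.45 p [0.6213 0.0385 0.0123] r [-3.1411  0.351  -0.146 ] F [-1.7  0.   3.9] w 0.0235 q [ 0.281  0.67   0.022 -0.151 -1.247  1.215]
```

```bash
python3 -m inch '.7 0 0 0 0 0 0;.7 0 0 0 0 0 0;.7 0 0 0 0 0 0' 
python3 -c "
from h import *;st()"
```

```text
t: 31.75
eef_pos: [0.6214, 0.0385, 0.0114]
ee_rot: [-3.141, 0.351, -0.147]
force: [-0.4, 0.6, 0.8]
width: 0.0263
t 31.75 p [0.6214 0.0385 0.0114] r [-3.141   0.3508 -0.1465] F [-0.4  0.6  0.8] w 0.0263 q [ 0.281  0.671  0.022 -0.152 -1.246  1.215]
```

```bash
python3 -m inch '.7 -.005 0 -.013 0 0 0;.7 -.015 0 -.04 0 0 0;.7 -.03 0 -.08 0 0 0;.7 -.07 0 -.19 0 0 0;.7 -.13 0 -.35 0 0 0;.7 -.2 0 -.54 0 0 0;.7 -.2 0 -.54 0 0 0;.7 -.2 0 -.54 0 0 0'
python3 - <<'E'
from h import *
st();f=snap('wrist','w11');snap('top','t11');W=cloud(f)
E=np.array([np.cos(-.154),np.sin(-.154)]);N=np.array([-E[1],E[0]])
P=W.reshape(-1,3);P=P[np.isfinite(P[:,0])];al=P[:,:2]@E;la=P[:,:2]@N
for c in(.069,.1345):
  m=(abs(la-c)<.007)&(P[:,2]<.06)
  print([float(np.median(P[m&(abs(al-a)<.004)][:,2]).round(4)) for a in np.arange(.555,.645,.01)])
E
```

```text
t: 32.55
eef_pos: [0.6223, 0.0387, 0.1888]
ee_rot: [-3.138, 0.344, -0.145]
force: [0.4, 0.2, -0.3]
width: 0.0261
t 32.55 p [0.6223 0.0387 0.1888] r [-3.1383  0.3438 -0.1453] F [ 0.4  0.2 -0.3] w 0.0261 q [ 0.282  0.513  0.178 -0.143 -1.55   1.169]
[0.0296, 0.0294, 0.0296, 0.0296, 0.0296, 0.0298, 0.0296, 0.0297, 0.03]
[0.0295, 0.0294, 0.0295, 0.0294, 0.0297, 0.0296, 0.0297, 0.0297, 0.0297]
```

View pics/w11.png

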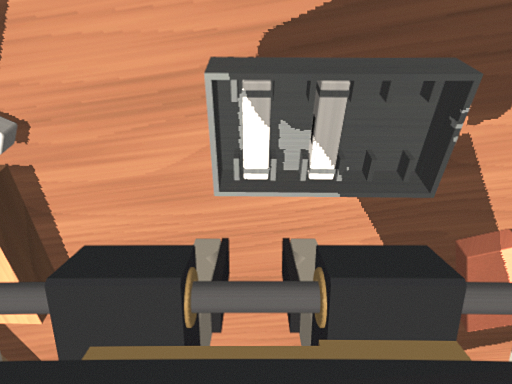

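View pics/t11.png

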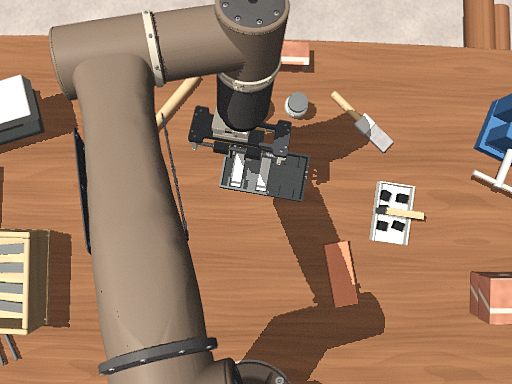

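Both heads are down at 29.5 mm top height. Next the tray: re-measure it in the newest top image.

```bash
python3 - <<'E'
from h import *
from kin import *
from g import Rt
f=load('t11');W=cloud(f)
def reg(n,u0,u1,v0,v1,z0,z1):
    P=W[v0:v1,u0:u1].reshape(-1,3);P=P[np.isfinite(P[:,0])];P=P[(P[:,2]>z0)&(P[:,2]<z1)]
    r=cv2.minAreaRect((P[:,:2]*1000).astype(np.float32))
    print(n,len(P),'c',np.round(r[0],1),'s',np.round(r[1],1),'ang',round(r[2],1),'mz',P[:,2].mean().round(4))
reg('tray',360,420,170,250,.025,.04);reg('bar',360,440,190,230,.105,.13)
Rc=lambda psi,th: Rt(psi,0)@Ro.from_euler('x',np.deg2rad(th)).as_matrix()
print('grasp',[x.round(2).tolist() for x in ik(np.array([.505,-.355,.089]),Rc(-97.2,0))])
pc=np.array([.6014,-.026]);py=np.array([np.cos(np.deg2rad(81.2)),np.sin(np.deg2rad(81.2))])
for nm,psi,sg in(('front +y',-188.8,1),('front -y',-8.8,-1)):
  for th in(0,20,30,40,48):
    t=np.deg2rad(th);R=Rc(psi,th)
    mouth=np.r_[pc-sg*py*.07,.045]
    fdir=np.r_[sg*py,0]
    bar=mouth-fdir*(.075*np.cos(t)-.108*np.sin(t))+np.array([0,0,.075*np.sin(t)+.108*np.cos(t)])
    tcp=bar+R[:,2]*.019
    print(nm,th,tcp.round(3),R[:,1].round(2),[x.round(2).tolist() for x in ik(tcp,R)])
E
python3 tgt.py .53 -.25 .25 262.8 0
```

```text
tray 596 c [ 505.4 -354.5] s [ 92.1 149.1] ang 82.8 mz 0.0289
bar 277 c [ 504.  -354.2] s [91.2 16.4] ang 82.9 mz 0.1161
grasp [[-0.3, 0.38, -0.29, 0.0, -0.9, 0.17]]
front +y 0 [ 0.579 -0.169  0.134] [0.15 0.99 0.  ] [[0.04, 0.32, -0.27, 0.0, -0.98, -1.76]]
front +y 20 [ 0.585 -0.135  0.154] [ 0.14  0.93 -0.34] [[0.29, 0.32, -0.42, 0.37, -1.02, -2.24]]
front +y 30 [ 0.588 -0.115  0.16 ] [ 0.13  0.86 -0.5 ] [[0.39, 0.36, -0.45, 0.5, -1.1, -2.42]]
front +y 40 [ 0.591 -0.095  0.161] [ 0.12  0.76 -0.64] [[0.48, 0.43, -0.46, 0.59, -1.2, -2.57]]
front +y 48 [ 0.593 -0.079  0.16 ] [ 0.1   0.66 -0.74] [[0.54, 0.5, -0.46, 0.64, -1.29, -2.66]]
front -y 0 [0.624 0.117 0.134] [-0.15 -0.99  0.  ] [[0.49, 0.36, -0.2, 0.0, -1.0, 0.92]]
front -y 20 [0.618 0.083 0.154] [-0.14 -0.93 -0.34] [[0.23, 0.31, -0.13, -0.38, -1.03, 1.37]]
front -y 30 [0.615 0.063 0.16 ] [-0.13 -0.86 -0.5 ] [[0.06, 0.33, -0.08, -0.58, -1.11, 1.6]]
front -y 40 [0.612 0.043 0.161] [-0.12 -0.76 -0.64] [[-0.1, 0.38, -0.04, -0.75, -1.22, 1.81]]
front -y 48 [0.61  0.027 0.16 ] [-0.1  -0.66 -0.74] [[-0.22, 0.43, -0.01, -0.87, -1.32, 1.95]]
t 32.65 p [0.6204 0.0387 0.1846] r [-3.1403  0.3505 -0.1463] F [-0.3 -1.  -0.4] w 0.0262 q [ 0.282  0.517  0.173 -0.144 -1.548  1.169]
shift [-0.2229  0.9957 -0.1518]
turn [0.2582 0.2655 1.4635]
```

```bash
python3 -m inch '.7 -.05 .05 -.12 .02 .02 .13;.6 -.08 .15 -.15 .05 .05 .27;.4 -.1 .25 -.15 .08 .08 .4;.3 -.12 .35 -.15 .1 .1 .53;.2 -.14 .45 -.15 .13 .13 .66;.2 -.16 .55 -.15 .15 .15 .8;.2 -.18 .7 -.15 .17 .17 .93;.2 -.2 .8 -.15 .17 .17 1;.2 -.22 .9 -.15 .17 .17 1;.2 -.22 .99 -.15 .17 .17 1;.2 -.22 .99 -.15 .17 .17 1'
python3 tgt.py .504 -.354 .20 262.8 0
```

```text
t: 33.75
eef_pos: [0.5297, -0.2508, 0.2472]
ee_rot: [3.065, 0.113, -1.217]
force: [-0.2, 0.8, 0.1]
width: 0.0699
t 33.75 p [ 0.5297 -0.2508  0.2472] r [ 3.0649  0.1127 -1.2172] F [-0.2  0.8  0.1] w 0.0699 q [-0.151  0.286 -0.027 -0.062 -1.38   0.524]
shift [0.3089 0.1893 0.1384]
turn [0.0976 0.088  0.4611]
```

```bash
python3 -m inch '.3 .08 .05 .03 .03 .02 .12;.3 .16 .1 .07 .05 .05 .25;.3 .24 .15 .11 .08 .07 .37;.3 .31 .19 .138 .098 .088 .461;.3 .31 .19 .138 .098 .088 .461;.3 .31 .19 .138 .098 .088 .461'
python3 - <<'E'
from h import *
st();f=snap('wrist','w12');W=cloud(f);P=W.reshape(-1,3);P=P[np.isfinite(P[:,0])]
m=(P[:,2]>.11)&(P[:,2]<.122)&(np.hypot(P[:,0]-.504,P[:,1]+.354)<.06);r=cv2.minAreaRect((P[m][:,:2]*1000).astype(np.float32));print(m.sum(),r,P[m][:,2].mean())
E
```

```text
t: 34.35
eef_pos: [0.5053, -0.3517, 0.2006]
ee_rot: [-3.14, 0.001, -1.693]
force: [-0.1, 0.4, -0.3]
width: 0.0614
t 34.35 p [ 0.5053 -0.3517  0.2006] r [-3.1404e+00  1.0000e-03 -1.6928e+00] F [-0.1  0.4 -0.3] w 0.0614 q [-2.920e-01  2.790e-01 -1.630e-01 -1.000e-03 -1.128e+00  1.710e-01]
2501 ((504.07177734375, -352.78790283203125), (89.22050476074219, 15.836868286132812), 82.67355346679688) 0.11650260810438694
```

View pics/w12.png

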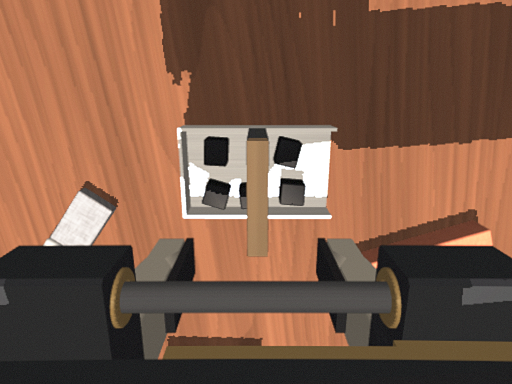

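```bash
python3 tgt.py .504 -.3535 .09 262.7 0;python3 -m inch '.4 0 0 .1 0 0 0;.4 .006 .003 .2 0 0 0;.4 .006 .003 .3 0 0 0;.4 .006 .003 .368 0 0 0;.4 .006 .003 .368 0 0 0;.4 .006 .003 .368 0 0 0';python3 tgt.py .504 -.3535 .09 262.7 0
```

```text
t 34.4 p [ 0.506  -0.3516  0.2012] r [-3.1393e+00  8.0000e-04 -1.6920e+00] F [-1.   0.3 -0.3] w 0.0616 q [-2.910e-01  2.790e-01 -1.620e-01 -1.000e-03 -1.128e+00  1.710e-01]
shift [0.0075 0.0066 0.3705]
turn [-0.0022  0.0008  0.0059]
t: 35.0
eef_pos: [0.506, -0.3534, 0.0918]
ee_rot: [-3.138, -0.0, -1.692]
force: [0.7, -0.3, 0.9]
width: 0.0525
t 35.0 p [ 0.506  -0.3534  0.0918] r [-3.1382 -0.     -1.6917] F [ 0.7 -0.3  0.9] w 0.0525 q [-0.294  0.378 -0.292 -0.001 -0.897  0.174]
shift [0.001  0.0067 0.0061]
turn [-0.0033 -0.      0.0062]
```

```bash
python3 -m inch '.4 .001 .006 .003 0 0 .004;.7 .001 .006 .003 0 0 .004;.95 .001 .006 .003 0 0 .004;.95 .001 .006 .003 0 0 .004;.95 .001 .006 .003 0 0 .004;.95 .001 .006 .003 0 0 .004;.95 .001 .006 .003 0 0 .004' 60
python3 -c "
from h import *;st()"
```

```text
t: 35.7
eef_pos: [0.5037, -0.354, 0.0905]
ee_rot: [-3.137, 0.0, -1.698]
force: [1.8, -0.8, 0.5]
width: 0.0152
t 35.7 p [ 0.5037 -0.354   0.0905] r [-3.1374e+00  1.0000e-04 -1.6976e+00] F [ 1.8 -0.8  0.5] w 0.0152 q [-0.296  0.377 -0.297 -0.001 -0.892  0.17 ]
```

Gripped (15.2 mm). Lift slowly.

```bash
python3 -m inch '.95 0 0 -.02 0 0 0;.95 0 0 -.06 0 0 0;.95 0 0 -.11 0 0 0;.95 0 0 -.17 0 0 0;.95 0 0 -.23 0 0 0;.95 0 0 -.28 0 0 0;.95 0 0 -.31 0 0 0;.95 0 0 -.32 0 0 0;.95 0 0 -.32 0 0 0'
python3 - <<'E'
from h import *
st();f=snap('wrist','w13');snap('scene','s13')
E
python3 tgt.py .55 -.26 .2 210 0
```

```text
t: 36.6
eef_pos: [0.503, -0.3538, 0.1867]
ee_rot: [-3.138, 0.0, -1.698]
force: [1.6, -0.1, -4.0]
width: 0.0159
t 36.6 p [ 0.503  -0.3538  0.1867] r [-3.1376e+00  4.0000e-04 -1.6978e+00] F [ 1.6 -0.1 -4. ] w 0.0159 q [-2.970e-01  2.870e-01 -1.860e-01 -1.000e-03 -1.095e+00  1.700e-01]
t 36.7 p [ 0.5026 -0.3536  0.1856] r [-3.1392e+00  8.0000e-04 -1.6978e+00] F [ 0.5 -0.2 -3.2] w 0.0156 q [-2.960e-01  2.880e-01 -1.860e-01 -1.000e-03 -1.094e+00  1.700e-01]
shift [-0.3296 -0.1173 -0.0473]
turn [-0.0018  0.0018  0.8787]
```

View pics/w13.png

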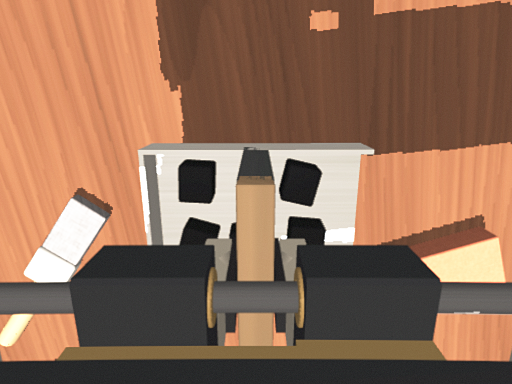

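View pics/s13.png

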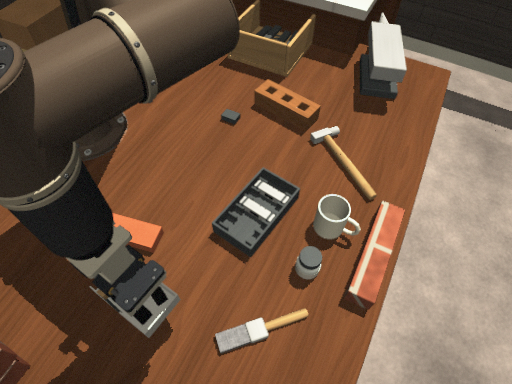

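```bash
python3 -m inch '.95 -.02 -.01 -.01 0 0 .04;.95 -.05 -.02 -.02 0 0 .11;.95 -.09 -.03 -.03 0 0 .2;.95 -.13 -.045 -.04 0 0 .3;.95 -.17 -.06 -.047 0 0 .4;.95 -.21 -.075 -.047 0 0 .5;.95 -.25 -.09 -.047 0 0 .6;.95 -.28 -.1 -.047 0 0 .7;.95 -.31 -.11 -.047 0 0 .79;.95 -.325 -.117 -.047 0 0 .85;.95 -.33 -.117 -.047 0 0 .88;.95 -.33 -.117 -.047 0 0 .88'
python3 tgt.py .577 -.19 .185 171.2 0
```

```text
t: 37.9
eef_pos: [0.55, -0.2597, 0.1997]
ee_rot: [-3.141, 0.002, -2.619]
force: [0.7, 0.5, -3.6]
width: 0.0158
t 37.9 p [ 0.55   -0.2597  0.1997] r [-3.1408e+00  1.8000e-03 -2.6192e+00] F [ 0.7  0.5 -3.6] w 0.0158 q [-1.21e-01  2.67e-01 -1.82e-01 -1.00e-03 -1.12e+00 -9.28e-01]
shift [-0.1938  0.1565  0.0491]
turn [-1.000e-04  1.900e-03  6.455e-01]
```

```bash
python3 -m inch '.95 -.01 .01 0 0 0 .03;.95 -.03 .02 .01 0 0 .09;.95 -.06 .04 .02 0 0 .17;.95 -.09 .07 .025 0 0 .26;.95 -.12 .09 .03 0 0 .36;.95 -.15 .12 .04 0 0 .46;.95 -.175 .14 .049 0 0 .55;.95 -.19 .15 .049 0 0 .61;.95 -.194 .156 .049 0 0 .645;.95 -.194 .156 .049 0 0 .645;.95 -.194 .156 .049 0 0 .645'
python3 - <<'E'
from h import *
st();f=snap('wrist','w14');snap('top','t14');snap('scene','s14')
E
python3 tgt.py .577 -.19 .165 171.2 0
```

```text
t: 39.0
eef_pos: [0.5772, -0.1907, 0.1857]
ee_rot: [3.141, 0.003, 2.99]
force: [0.4, 0.5, -2.9]
width: 0.0152
t 39.0 p [ 0.5772 -0.1907  0.1857] r [3.1413e+00 3.0000e-03 2.9902e+00] F [ 0.4  0.5 -2.9] w 0.0152 q [ 0.002  0.277 -0.203  0.    -1.088 -1.724]
t 39.15 p [ 0.5773 -0.1908  0.1859] r [3.1413 0.0034 2.9891] F [ 0.4  0.8 -3.6] w 0.0153 q [ 0.002  0.276 -0.202  0.    -1.088 -1.725]
shift [0.0017 0.0024 0.0698]
turn [0.0003 0.0033 0.0011]
```

View pics/w14.png

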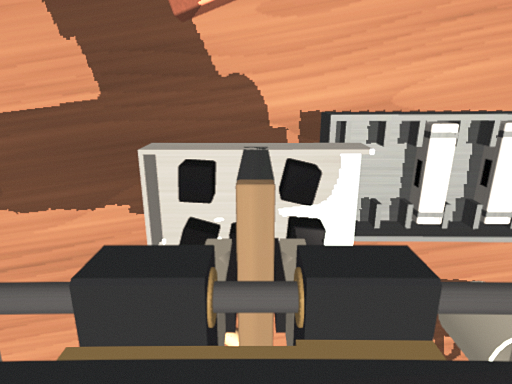

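View pics/s14.png

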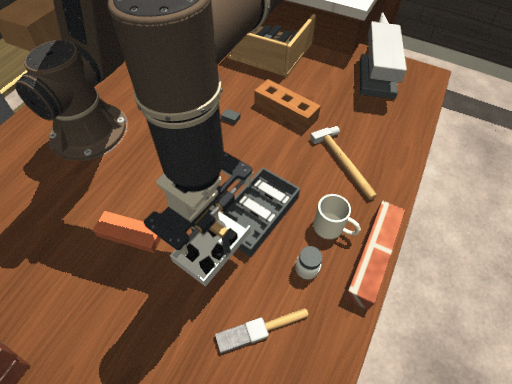

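```bash
cat > tip.py <<'E'
import sys
from kin import *
from g import Rt
from h import toolR,arm
s=arm.get_state();R0=toolR(s);p0=np.array(s['eef_pos'])
pc=np.array([.6014,-.0255]);a=np.deg2rad(81.2);py=np.array([np.cos(a),np.sin(a)])
for arg in sys.argv[1:]:
    th,lat,z=map(float,arg.split(','));t=np.deg2rad(th)
    R=Rt(171.2,0)@Ro.from_euler('x',t).as_matrix()
    mouth=np.r_[pc+py*lat,z];fd=np.r_[py,0]
    bar=mouth-fd*(.075*np.cos(t)-.108*np.sin(t))+np.array([0,0,.075*np.sin(t)+.108*np.cos(t)])
    tcp=bar+R[:,2]*.0175
    d=R0.T@(tcp-p0)/.3; r=Ro.from_matrix(R0.T@R).as_rotvec()/np.deg2rad(60)
    print(th,tcp.round(3),d.round(3),r.round(3))
E
python3 tip.py 0,-.075,.08 5,-.075,.08 10,-.075,.075 15,-.07,.067 20,-.07,.06 25,-.07,.052 28,-.07,.048 31,-.07,.045 34,-.07,.044 37,-.07,.043 40,-.07,.043 45,-.07,.043
```

```text
0.0 [ 0.578 -0.174  0.17 ] [0.005 0.057 0.051] [0.    0.003 0.001]
5.0 [ 0.58  -0.166  0.177] [0.005 0.084 0.031] [0.084 0.003 0.001]
10.0 [ 0.581 -0.157  0.177] [0.005 0.113 0.029] [0.167 0.003 0.001]
15.0 [ 0.583 -0.143  0.174] [0.005 0.16  0.04 ] [0.25  0.003 0.001]
20.0 [ 0.585 -0.134  0.171] [0.005 0.192 0.051] [0.334 0.003 0.   ]
25.0 [ 0.586 -0.124  0.166] [0.005 0.224 0.067] [0.417 0.003 0.   ]
28.0 [ 0.587 -0.118  0.163] [0.005 0.244 0.076] [0.467 0.003 0.   ]
31.0 [ 0.588 -0.112  0.161] [0.005 0.264 0.083] [0.517 0.003 0.   ]
34.0 [ 0.589 -0.106  0.161] [0.005 0.285 0.083] [0.567 0.003 0.   ]
37.0 [ 0.59 -0.1   0.16] [0.005 0.305 0.085] [ 0.617  0.004 -0.   ]
40.0 [ 0.591 -0.094  0.161] [0.005 0.326 0.085] [ 0.667  0.004 -0.   ]
45.0 [ 0.592 -0.084  0.16 ] [0.005 0.36  0.087] [ 0.75   0.004 -0.   ]
```

```bash
python3 -m inch '.95 0 .02 .01 0 0 0;.95 .005 .04 .03 0 0 0;.95 .005 .057 .04 .02 .003 0;.95 .005 .07 .036 .05 .003 0;.95 .005 .084 .031 .084 .003 0;.95 .005 .1 .03 .125 .003 0;.95 .005 .113 .029 .167 .003 0;.95 .005 .136 .034 .21 .003 0;.95 .005 .16 .04 .25 .003 0;.95 .005 .192 .051 .334 .003 0;.95 .005 .224 .067 .417 .003 0;.95 .005 .224 .067 .417 .003 0' 60
python3 - <<'E'
from h import *
st();f=snap('wrist','w15');snap('scene','s15')
E
python3 tip.py 28,-.07,.048 31,-.07,.045 34,-.07,.044 37,-.07,.043 40,-.07,.043 45,-.07,.043
```

```text
t: 40.35
eef_pos: [0.5861, -0.1215, 0.1638]
ee_rot: [-2.702, -0.002, 2.992]
force: [-1.1, -0.1, -4.3]
width: 0.0155
t 40.35 p [ 0.5861 -0.1215  0.1638] r [-2.7017e+00 -1.9000e-03  2.9921e+00] F [-1.1 -0.1 -4.3] w 0.0155 q [ 0.349  0.331 -0.433  0.439 -1.073 -2.333]
28.0 [ 0.587 -0.118  0.163] [-0.001  0.017 -0.001] [0.051 0.    0.002]
31.0 [ 0.588 -0.112  0.161] [-0.001  0.038 -0.004] [0.101 0.    0.002]
34.0 [ 0.589 -0.106  0.161] [-0.001  0.057 -0.012] [0.151 0.    0.002]
37.0 [ 0.59 -0.1   0.16] [-0.001  0.076 -0.018] [0.201 0.    0.002]
40.0 [ 0.591 -0.094  0.161] [-0.001  0.094 -0.028] [0.251 0.    0.002]
45.0 [ 0.592 -0.084  0.16 ] [-0.001  0.126 -0.04 ] [0.334 0.    0.002]
```

View pics/w15.png

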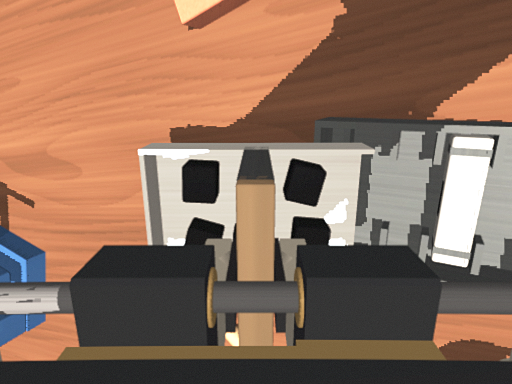

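View pics/s15.png

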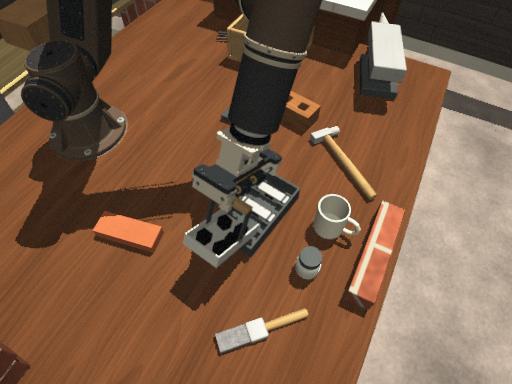

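Tilted 25°: the lumps have barely shifted and the mouth is inside the pan. On, slowly, to 37°.

```bash
python3 -m inch '.95 0 .008 0 .025 0 0;.95 0 .017 -.001 .05 0 0;.95 0 .027 -.002 .075 0 0;.95 0 .038 -.004 .1 0 0;.95 0 .048 -.008 .125 0 0;.95 0 .057 -.012 .15 0 0;.95 0 .057 -.012 .15 0 0;.95 0 .066 -.015 .175 0 0;.95 0 .076 -.018 .2 0 0;.95 0 .076 -.018 .2 0 0;.95 0 .076 -.018 .2 0 0;.95 0 .076 -.018 .2 0 0'
python3 - <<'E'
from h import *
st();f=snap('wrist','w16');snap('scene','s16')
im=cv2.imread('pics/s16.png');cv2.imwrite('pics/s16c.png',cv2.resize(im[130:290,150:330],None,fx=4,fy=3.7))
E
python3 tip.py 40,-.07,.043 45,-.07,.043
```

```text
t: 41.65
eef_pos: [0.5899, -0.1013, 0.1613]
ee_rot: [-2.496, 0.001, 2.988]
force: [-0.0, 0.4, -3.9]
width: 0.0153
t 41.65 p [ 0.5899 -0.1013  0.1613] r [-2.4961e+00  7.0000e-04  2.9878e+00] F [-0.   0.4 -3.9] w 0.0153 q [ 0.452  0.407 -0.463  0.567 -1.17  -2.529]
40.0 [ 0.591 -0.094  0.161] [ 0.001  0.022 -0.013] [ 0.05   0.    -0.001]
45.0 [ 0.592 -0.084  0.16 ] [ 0.001  0.05  -0.032] [ 0.134  0.    -0.001]
```

View pics/w16.png

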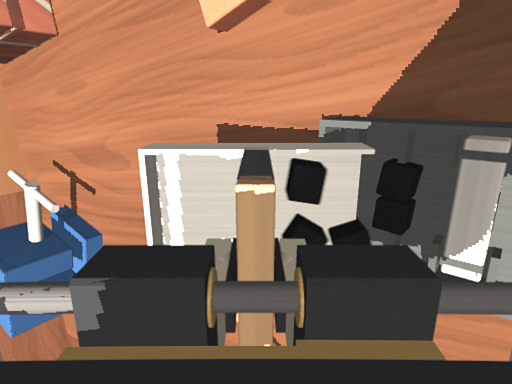

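View pics/s16c.png

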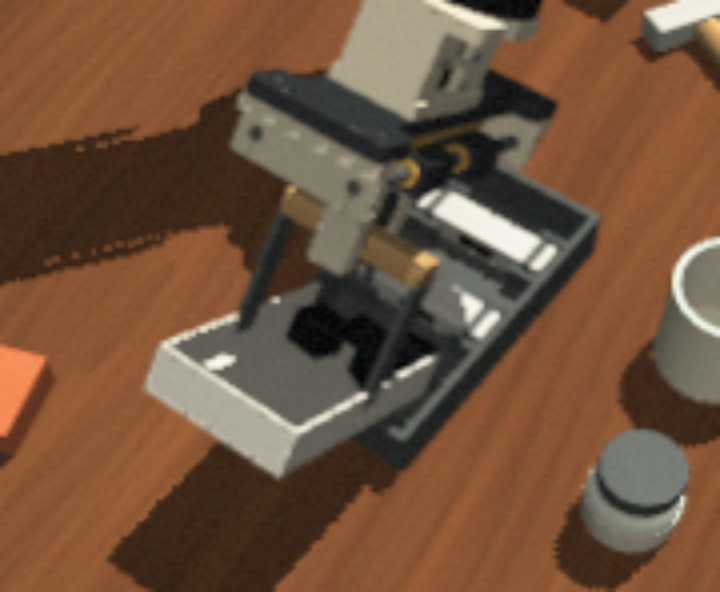

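```bash
python3 -m inch '.95 0 .011 -.006 .025 0 0;.95 0 .022 -.013 .05 0 0;.95 0 .022 -.013 .05 0 0;.95 0 .022 -.013 .05 0 0;.95 0 .022 -.013 .05 0 0;.95 0 .022 -.013 .05 0 0'
python3 - <<'E'
from h import *
st();f=snap('wrist','w17')
E
python3 tip.py 40,-.07,.043 45,-.07,.043 50,-.07,.045
```

```text
t: 42.35
eef_pos: [0.591, -0.0937, 0.1604]
ee_rot: [-2.444, 0.001, 2.988]
force: [-0.1, -1.1, -3.3]
width: 0.0155
t 42.35 p [ 0.591  -0.0937  0.1604] r [-2.4437e+00  7.0000e-04  2.9877e+00] F [-0.1 -1.1 -3.3] w 0.0155 q [ 0.479  0.432 -0.464  0.59  -1.202 -2.571]
40.0 [ 0.591 -0.094  0.161] [ 0.001 -0.     0.   ] [ 0.     0.    -0.001]
45.0 [ 0.592 -0.084  0.16 ] [ 0.001  0.027 -0.02 ] [ 0.084  0.    -0.001]
50.0 [ 0.594 -0.074  0.161] [ 0.001  0.051 -0.044] [ 0.167  0.    -0.001]
```

View pics/w17.png

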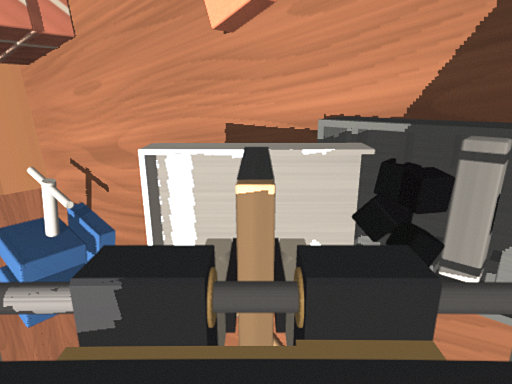

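```bash
python3 tip.py 46,-.08,.055 46,-.08,.08 46,-.08,.11
python3 - <<'E'
from h import *
f=snap('scene','s17')
im=cv2.imread('pics/s17.png');cv2.imwrite('pics/s17c.png',cv2.resize(im[130:290,150:330],None,fx=4,fy=3.7))
E
```

```text
46.0 [ 0.591 -0.092  0.172] [ 0.001 -0.019 -0.033] [ 0.1    0.    -0.001]
46.0 [ 0.591 -0.092  0.197] [ 0.    -0.072 -0.097] [ 0.1    0.    -0.001]
46.0 [ 0.591 -0.092  0.227] [ 0.    -0.137 -0.174] [ 0.1    0.    -0.001]
```

View pics/s17c.png

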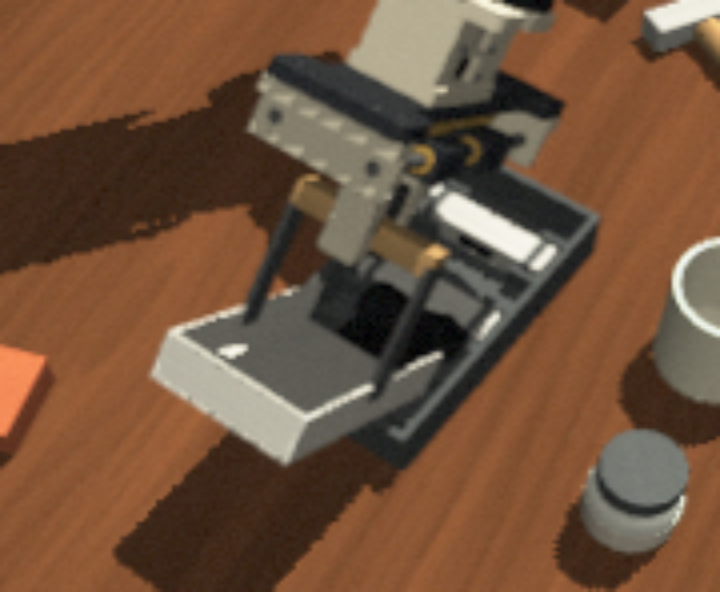

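```bash
python3 -m inch '.95 0 0 -.01 .04 0 0;.95 0 -.01 -.02 .08 0 0;.95 0 -.019 -.033 .1 0 0;.95 0 -.036 -.054 .1 0 0;.95 0 -.054 -.075 .1 0 0;.95 0 -.072 -.097 .1 0 0;.95 0 -.1 -.13 .1 0 0;.95 0 -.137 -.174 .1 0 0;.95 0 -.137 -.174 .1 0 0;.95 0 -.137 -.174 .1 0 0'
python3 - <<'E'
from h import *
st();f=snap('wrist','w18');f=snap('scene','s18')
im=cv2.imread('pics/s18.png');cv2.imwrite('pics/s18c.png',cv2.resize(im[130:290,150:330],None,fx=4,fy=3.7))
E
python3 tip.py 30,-.15,.1 0,-.2,.1
```

```text
t: 43.45
eef_pos: [0.5914, -0.0916, 0.2274]
ee_rot: [-2.34, 0.002, 2.988]
force: [-0.7, -0.2, -3.0]
width: 0.0155
t 43.45 p [ 0.5914 -0.0916  0.2274] r [-2.3401e+00  2.0000e-03  2.9876e+00] F [-0.7 -0.2 -3. ] w 0.0155 q [ 0.514  0.408 -0.405  0.615 -1.369 -2.56 ]
30.0 [ 0.575 -0.193  0.216] [-0.001 -0.212  0.271] [-0.267 -0.    -0.   ]
0.0 [ 0.559 -0.297  0.19 ] [-0.001 -0.395  0.582] [-0.767  0.    -0.   ]
```

View pics/w18.png

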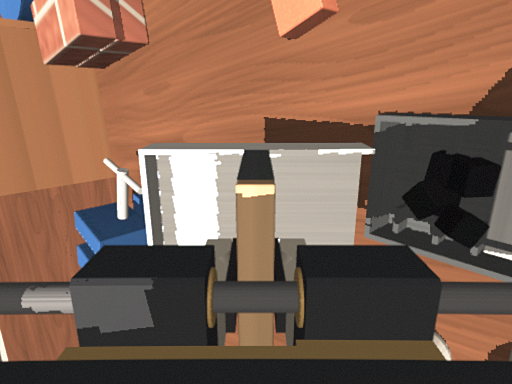

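View pics/s18c.png

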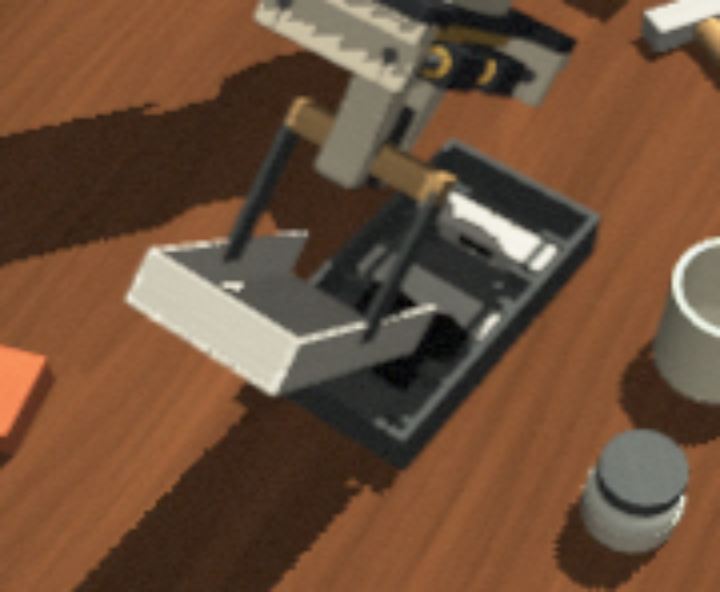

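```bash
python3 -m inch '.95 0 -.05 .06 -.06 0 0;.95 0 -.11 .13 -.12 0 0;.95 0 -.16 .2 -.19 0 0;.95 0 -.21 .27 -.267 0 0;.95 0 -.25 .34 -.37 0 0;.95 0 -.29 .41 -.47 0 0;.95 0 -.33 .48 -.57 0 0;.95 0 -.37 .54 -.68 0 0;.95 0 -.395 .58 -.767 0 0;.95 0 -.395 .58 -.767 0 0;.95 0 -.395 .58 -.767 0 0'
python3 - <<'E'
from h import *
st();f=snap('wrist','w19');f=snap('top','t19')
E
python3 tgt.py .548 -.315 .0935 171.2 0
```

```text
t: 44.65
eef_pos: [0.5583, -0.2979, 0.19]
ee_rot: [-3.141, -0.002, 2.985]
force: [0.1, -0.2, -3.1]
width: 0.0154
t 44.65 p [ 0.5583 -0.2979  0.19  ] r [-3.1413e+00 -2.1000e-03  2.9849e+00] F [ 0.1 -0.2 -3.1] w 0.0154 q [-0.182  0.316 -0.137  0.    -1.12  -1.546]
t 44.75 p [ 0.5588 -0.2962  0.1903] r [-3.1410e+00 -1.7000e-03  2.9882e+00] F [-0.8  0.7 -3.3] w 0.0152 q [-1.790e-01  3.150e-01 -1.380e-01  1.000e-03 -1.120e+00 -1.546e+00]
shift [ 0.0256 -0.0673  0.3228]
turn [-0.0005 -0.0016  0.0002]
```

View pics/t19.png

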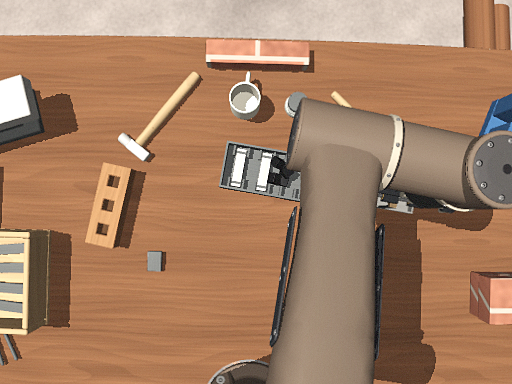

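View pics/w19.png

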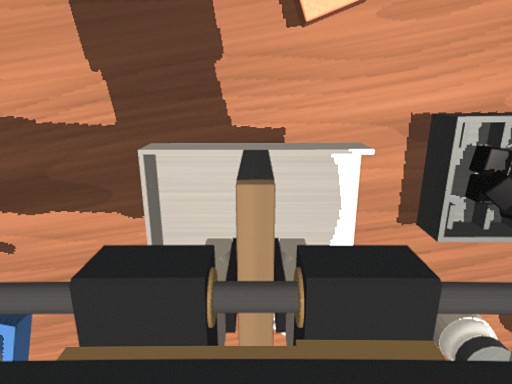

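```bash
python3 - <<'E'
from h import *
f=load('top0')
for u,v in((368,142),(385,150),(391,142),(335,95)): print(pix(f,u,v,.02).round(3))
E
```

```text
[ 0.684 -0.292  0.02 ]
[ 0.664 -0.336  0.02 ]
[ 0.685 -0.352  0.02 ]
[ 0.803 -0.205  0.02 ]
```

```bash
python3 -m inch '.95 0 -.02 .05 0 0 0;.95 .01 -.04 .12 0 0 0;.95 .02 -.06 .19 0 0 0;.95 .026 -.067 .25 0 0 0;.95 .026 -.067 .29 0 0 0;.95 .026 -.067 .31 0 0 0;.95 .026 -.067 .32 0 0 0;.95 .026 -.067 .326 0 0 0;.95 .026 -.067 .331 0 0 0;.95 .026 -.067 .335 0 0 0;.95 .026 -.067 .335 0 0 0'
python3 -c "
from h import *;st()"
```

```text
t: 45.85
eef_pos: [0.5489, -0.3154, 0.0909]
ee_rot: [3.141, 0.001, 2.988]
force: [-0.2, -0.2, -3.6]
width: 0.0157
t 45.85 p [ 0.5489 -0.3154  0.0909] r [3.1413e+00 1.1000e-03 2.9878e+00] F [-0.2 -0.2 -3.6] w 0.0157 q [-0.214  0.403 -0.254 -0.    -0.913 -1.51 ]
```

```bash
python3 -m inch '.95 0 0 .003 0 0 0;.95 0 0 .006 0 0 0;.95 0 0 .009 0 0 0;.95 0 0 .009 0 0 0'
python3 -c "
from h import *;st()"
```

```text
t: 46.25
eef_pos: [0.5492, -0.3152, 0.0905]
ee_rot: [-3.141, 0.002, 2.989]
force: [-5.3, 6.4, 14.9]
width: 0.0156
t 46.25 p [ 0.5492 -0.3152  0.0905] r [-3.1415e+00  2.2000e-03  2.9887e+00] F [-5.3  6.4 14.9] w 0.0156 q [-0.213  0.403 -0.255 -0.    -0.91  -1.51 ]
```

Contact (+15 N), the tray stands on the bench. Release and rise.

```bash
python3 -m inch '.95 0 0 -.004 0 0 0;.6 0 0 -.004 0 0 0;.5 0 0 -.004 0 0 0;.4 0 0 -.004 0 0 0;.4 0 0 -.03 0 0 0;.4 0 0 -.1 0 0 0;.4 0 0 -.25 0 0 0;.4 0 0 -.4 0 0 0;.4 0 0 -.55 0 0 0;.4 0 0 -.6 0 0 0;.4 0 0 -.6 0 0 0'
python3 tgt.py .36 -.36 .33 171 0
```

```text
t: 47.35
eef_pos: [0.55, -0.316, 0.2722]
ee_rot: [-3.141, 0.007, 2.988]
force: [-0.6, -0.1, -0.3]
width: 0.0526
t 47.35 p [ 0.55   -0.316   0.2722] r [-3.1407  0.007   2.988 ] F [-0.6 -0.1 -0.3] w 0.0526 q [-2.140e-01  2.640e-01 -1.900e-02  1.000e-03 -1.281e+00 -1.510e+00]
shift [ 0.6021 -0.2419 -0.1965]
turn [-0.0009  0.0067  0.0033]
```

```bash
python3 -m inch '.4 .1 -.05 -.05 0 0 0;.4 .25 -.1 -.1 0 0 0;.4 .4 -.16 -.15 0 0 0;.4 .55 -.22 -.19 0 0 0;.4 .6 -.24 -.2 0 0 0;.4 .6 -.24 -.2 0 0 0;.4 .6 -.24 -.2 0 0 0'
python3 - <<'E'
from h import *
st();f=snap('top','t20');snap('scene','s20')
im=cv2.imread('pics/t20.png');cv2.imwrite('pics/t20c.png',cv2.resize(im[120:260,200:440],None,fx=3.3,fy=3.3,interpolation=cv2.INTER_CUBIC))
E
```

```text
t: 48.05
eef_pos: [0.3597, -0.3589, 0.3273]
ee_rot: [3.141, 0.0, 2.987]
force: [0.2, -0.1, 0.0]
width: 0.0526
t 48.05 p [ 0.3597 -0.3589  0.3273] r [3.1409e+00 4.0000e-04 2.9871e+00] F [ 0.2 -0.1  0. ] w 0.0526 q [-3.980e-01  2.800e-02 -1.780e-01 -1.000e-03 -1.365e+00 -1.327e+00]
```

View pics/t20.png

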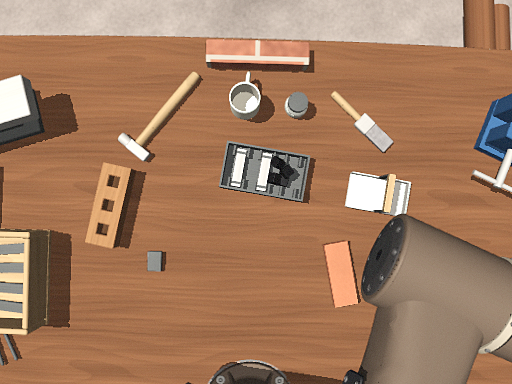

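View pics/t20c.png

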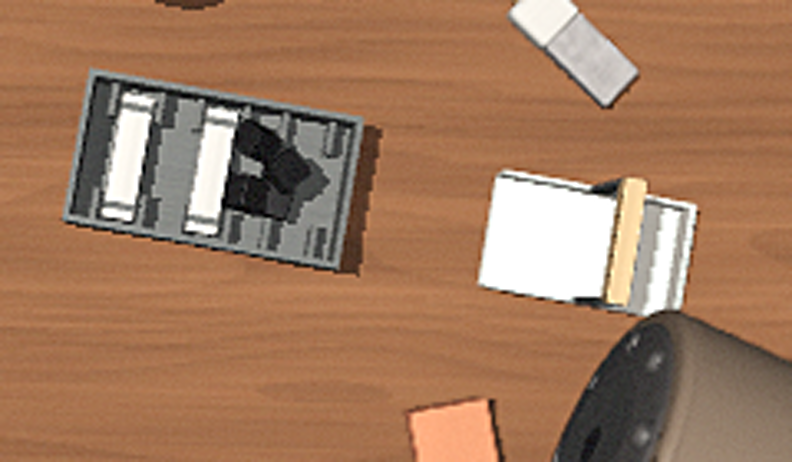

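View pics/s20.png

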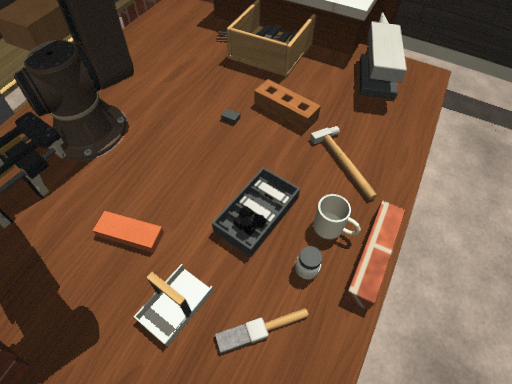

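```bash
python3 - <<'E'
from h import *
f=load('t20');W=cloud(f);im=f['img'].astype(int)
E=np.array([np.cos(-.154),np.sin(-.154)]);N=np.array([-E[1],E[0]]);pc=np.array([.6014,-.026])
P=W.reshape(-1,3);rgb=im.reshape(-1,3);al=(P[:,:2]-pc)@E;la=(P[:,:2]-pc)@N
for c in(0,.066):
  for a in(-.035,-.015,.01,.035):
    m=(abs(la-c)<.008)&(abs(al-a)<.006);print('head',c,a,np.nanmedian(P[m][:,2]).round(4))
m=(rgb.max(1)<45)&(abs(al)<.06)&(abs(la)<.11)&(P[:,2]>.012)
print('coal al',al[m].min(),al[m].max(),'la',la[m].min(),la[m].max(),'z max',P[m][:,2].max(),m.sum())
# dark pixels elsewhere near tray/bench raised
def reg(n,u0,u1,v0,v1,z0,z1):
    P=W[v0:v1,u0:u1].reshape(-1,3);P=P[np.isfinite(P[:,0])];P=P[(P[:,2]>z0)&(P[:,2]<z1)]
    r=cv2.minAreaRect((P[:,:2]*1000).astype(np.float32));print(n,len(P),np.round(r[0],1),np.round(r[1],1),round(r[2],1),P[:,2].mean().round(4))
reg('tray',340,415,165,218,.024,.04);reg('bar',375,405,165,220,.1,.13);reg('floor',345,380,176,206,-.01,.012)
reg('whet',315,358,235,310,.02,.04);reg('wedge',140,170,245,275,.01,.03);reg('cup',225,265,70,125,.07,.1);reg('flux',280,315,85,120,.05,.1)
f=load('s20')
cv2.imwrite('pics/s20c.png',cv2.cvtColor(cv2.resize(f['img'][165:255,205:305],None,fx=7,fy=6.5,interpolation=cv2.INTER_CUBIC),cv2.COLOR_RGB2BGR))
E
```

```text
head 0 -0.035 0.0282
head 0 -0.015 0.0292
head 0 0.01 0.0299
head 0 0.035 0.0295
head 0.066 -0.035 0.0292
head 0.066 -0.015 0.0289
head 0.066 0.01 0.0295
head 0.066 0.035 0.03
coal al -0.0580532456278422 0.05413516020461667 la -0.10192058120316042 0.09934218407161924 z max 0.0598182309176587 534
tray 173 [ 550.5 -318.9] [148.6  90.7] 81.5 0.0297
bar 330 [ 550.9 -317.4] [17.9 90.4] 80.8 0.1151
floor 1026 [ 560.  -282.4] [75.3 91.7] 1.2 0.0034
whet 1524 [ 348.  -224.4] [159.9  61.5] 11.3 0.0302
wedge 265 [370.2 243.9] [33.1 48.1] 88.8 0.019
cup 251 [778.1  23.6] [76.4 84.7] 45.9 0.0812
flux 341 [ 771.8 -103.2] [46.6 50.1] 89.5 0.0699
```

View pics/s20c.png

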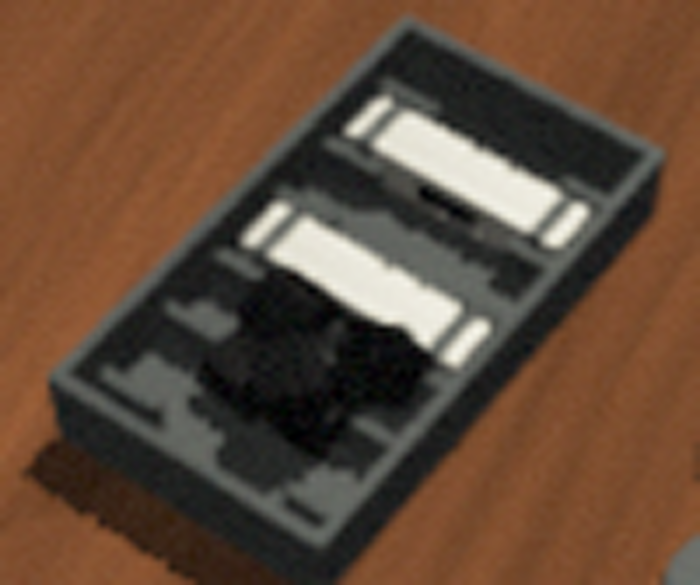

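One lump may be perched on others, with coal reaching 60 mm against the 45 mm rim. I'll look closer with the wrist camera.

```bash
python3 tgt.py .53 -.2 .3 171 0; python3 - <<'E'
from kin import *
from g import Rt
for psi in (171,-9,81,261): print(psi,[x.round(2).tolist() for x in ik(np.array([.55,-.09,.28]),Rt(psi,0),n=20)])
E
```

```text
t 48.15 p [ 0.3604 -0.3587  0.3268] r [ 3.1406e+00 -8.0000e-04  2.9882e+00] F [0.8 0.  0.6] w 0.0528 q [-3.970e-01  2.900e-02 -1.770e-01 -1.000e-03 -1.365e+00 -1.327e+00]
shift [-0.478   0.6091  0.0896]
turn [ 0.0009 -0.0008  0.0035]
171 [[0.19, 0.13, -0.17, 0.0, -1.27, -1.92]]
-9 [[0.19, 0.13, -0.17, 0.0, -1.27, 1.22]]
81 [[0.19, 0.13, -0.17, 0.0, -1.27, 2.8]]
261 [[0.19, 0.13, -0.17, 0.0, -1.27, -0.35]]
```

```bash
python3 -m inch '.6 -.1 .15 0 0 0 0;.8 -.2 .3 0 0 0 0;1 -.3 .45 0 0 0 0;1 -.4 .6 0 0 0 0;1 -.5 .75 .1 0 0 0;1 -.58 .9 .19 0 0 0;1 -.58 1 .19 0 0 0;1 -.58 1 .19 0 0 0;1 -.58 1 .19 0 0 0' 10
python3 - <<'E'
from h import *
st();f=snap('wrist','w21');W=cloud(f)
P=W.reshape(-1,3);rgb=f['img'].astype(int).reshape(-1,3)
E=np.array([np.cos(-.154),np.sin(-.154)]);N=np.array([-E[1],E[0]]);pc=np.array([.6014,-.026])
al=(P[:,:2]-pc)@E;la=(P[:,:2]-pc)@N
g=np.full((12,14),np.nan)
for i,a in enumerate(np.arange(-.055,.06,.01)):
  for j,l in enumerate(np.arange(-.1,.04,.01)):
    m=(abs(al-a)<.005)&(abs(la-l)<.005)&(P[:,2]<.1)
    if m.sum(): g[i,j]=np.nanmax(P[m][:,2])*1000
print(np.round(g).tolist())
cv2.imwrite('pics/w21c.png',cv2.cvtColor(cv2.resize(f['img'][0:256,85:425],None,fx=2.3,fy=2.3,interpolation=cv2.INTER_CUBIC),cv2.COLOR_RGB2BGR))
E
```

```text
t: 49.05
eef_pos: [0.5784, -0.0867, 0.2687]
ee_rot: [-3.141, -0.003, 2.992]
force: [0.4, -0.2, 0.4]
width: 0.0002
t 49.05 p [ 0.5784 -0.0867  0.2687] r [-3.1408e+00 -3.1000e-03  2.9916e+00] F [ 0.4 -0.2  0.4] w 0.0002 q [ 0.185  0.189 -0.125 -0.    -1.261 -1.906]Traceback (most recent call last):
  File "<stdin>", line 10, in <module>
IndexError: index 14 is out of bounds for axis 1 with size 14
```

```bash
python3 - <<'E'
from h import *
f=load('w21');W=cloud(f);P=W.reshape(-1,3)
E=np.array([np.cos(-.154),np.sin(-.154)]);N=np.array([-E[1],E[0]]);pc=np.array([.6014,-.026])
al=(P[:,:2]-pc)@E;la=(P[:,:2]-pc)@N
print('la',[int(round(l*1000)) for l in np.arange(-.095,.02,.008)])
for a in np.arange(-.05,.055,.008):
  print(int(round(a*1000)),[int(round(np.nanmax(P[m][:,2])*1000)) if (m:=(abs(al-a)<.004)&(abs(la-l)<.004)&(P[:,2]<.1)).sum() else None for l in np.arange(-.095,.02,.008)])
im=np.clip(f['img'].astype(float)*2.2,0,255).astype(np.uint8)
cv2.imwrite('pics/w21c.png',cv2.cvtColor(cv2.resize(im[0:256,85:425],None,fx=2.3,fy=2.3,interpolation=cv2.INTER_CUBIC),cv2.COLOR_RGB2BGR))
E
```

```text
la [-95, -87, -79, -71, -63, -55, -47, -39, -31, -23, -15, -7, 1, 9, 17]
-50 [47, 46, 45, 45, 47, 47, 47, 47, 47, 46, 47, 47, 46, 46, 47]
-42 [47, 26, 27, 8, 8, 8, 27, 26, 7, 7, 28, 32, 31, 31, 32]
-34 [47, 26, 27, 7, 7, 8, 27, 7, 8, 7, 27, 32, 32, 31, 30]
-26 [46, 26, 28, 7, 7, 31, 31, 39, 45, 50, 47, 37, 31, 31, 30]
-18 [47, 7, 7, 8, 23, 30, 30, 41, 46, 50, 46, 35, 31, 32, 31]
-10 [48, 8, 7, 8, 30, 55, 48, 39, 46, 49, 44, 34, 32, 31, 30]
-2 [46, 7, 8, 7, 54, 56, 56, 50, 45, 49, 44, 33, 32, 32, 30]
6 [47, 8, 8, 51, 54, 55, 57, 58, 43, 7, 7, 32, 31, 31, 30]
14 [47, 8, 8, 49, 54, 55, 57, 58, 46, 50, 48, 31, 32, 31, 31]
22 [47, 7, 7, 8, None, 55, 55, 44, 51, 53, 47, 38, 31, 32, 30]
30 [47, 17, 28, 7, 7, 7, 40, 47, 55, 54, 46, 38, 31, 31, 31]
38 [47, 8, 27, 7, 8, 7, 27, 33, 45, 48, 46, 31, 32, 31, 32]
46 [47, 7, 27, 7, 8, 7, 28, 8, 7, 7, 27, 31, 31, 31, 32]
54 [47, 47, 47, 47, 48, 47, 47, 47, 47, 47, 47, 48, 47, 47, 47]
```

View pics/w21c.png

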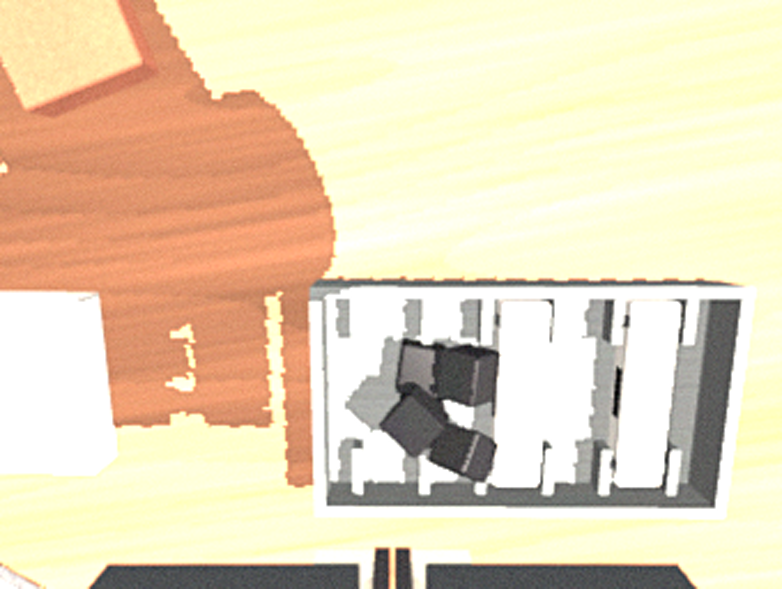

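```bash
python3 -m inch '1 0 0 -.1 0 0 0;1 0 0 -.2 0 0 0;1 0 0 -.2 0 0 0;1 0 0 -.2 0 0 0'; python3 -c "
from h import *
st();print(arm.job_done())"
```

```text
t: 49.5
eef_pos: [0.5777, -0.09, 0.3322]
ee_rot: [3.14, 0.003, 2.987]
force: [-0.4, 0.5, 0.4]
width: 0.0004
t 49.5 p [ 0.5777 -0.09    0.3322] r [3.1405e+00 2.7000e-03 2.9868e+00] F [-0.4  0.5  0.4] w 0.0004 q [ 0.18   0.159 -0.021 -0.    -1.389 -1.905]
the job is handed in; nothing more can be done
None
```

I laid both hammer heads from the block flat in the middle cradle and the +y cradle of the pan (the third socket was empty). I then tipped the charcoal over the pan and set the empty tray down upright on the bench, about 9 cm from the pan. The job was handed in at about 49.5 s.

Last checks:
- **Heads:** both read about 28–30 mm on top along their length, where a fully seated head should read 29 mm.
- **Charcoal:** the tray is empty, and no lump shows on the bench in the top and scene pictures. All five lumps seen in the tray beforehand should be in the pan. Only four can be seen there; I take the fifth to be hidden under another.
- **Stacked lump:** one lump sits on top of others. Its top reads about 55 mm against the 45 mm rim, and I put its centre at about 42 mm. I left it alone rather than risk disturbing the pile.
- **Other things on the bench:** the whetstone, wedge, cup and flux measured within about 1 mm of where they started. The hammer and brush I checked only by eye, and they looked unmoved.

The top and wrist cameras disagreed by about 3 mm on positions, so I placed the heads by what the wrist camera showed.

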